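Clamp brush canisters in the rack and press their lids home

ROBOT

A 6-joint arm with a two-finger parallel gripper is mounted at the origin on the work surface. World frame = base frame: x ahead of the robot, y to its left, z up, the work surface at z = 0. Lengths are in mm, angles in rad, forces in N, time in s.
With the tool pointing down it reaches from about 300 to 775 mm from the base axis. Payload 14.6 kg.
Tool frame: the origin (TCP) lies between the finger pads; the fingertips stand manip.nose_length ahead of it and the grasp point (between the pads) lies 11 mm behind it (manip.nose_length is the distance from the TCP to the fingertips, in mm); z points along the fingers, y is the line along which they close (so a half turn about z gives the same grasp; the last joint's range is limited). The gripper opens to 94 mm and grips with 3 to 60 N. Pads are 16 mm wide; open, the fingers measure 119 mm over their backs; the gripper's body (75 mm by 177 mm) begins 78 mm behind the grasp point.
Start: joints at [1.128, 0.3, 1.521, -0, 1.321, -0.067], TCP at [201.856, 511.609, 213.446] pointing down, gripper open.
Joint ranges: [-3.03, 3.03], [-0.79, 2.21], [0.23, 2.52], [-1.04, 4.18], [0, 3.07], [-2.55, 2.55]. Speed limits (rad/s): [2.22, 2.22, 2.57, 3.14, 3.14, 3.14].

INTERFACE

Orientations are given as [roll, pitch, yaw] about the fixed x, y, z axes, in that order (R = Rz(yaw) Ry(pitch) Rx(roll)).
In Python, from cell import manip, cams, job gives the robot as it stands.
- The arm moves only by the tool jog_arm, never from a script. Its argument "commands" is a list of rows, each an object of numbers: "dx", "dy", "dz": the shift along the tool's x, y, z each as a share of 40 mm, from -1 to 1; "ax", "ay", "az": the turn, a rotation vector about the tool's x, y, z each as a share of 10 degrees, from -1 to 1; "gripper": the closure, from 0 (fully open) to 1 (shut). A call has 1 to 10 rows; each row shifts and turns the commanded pose from where the row before left it, along the tool's axes as they then stand; what a row does not reach is not made up. A row lasts 1/8 s, in which the tool goes at most 62.5 mm and 10.7 degrees, less where a joint would pass 70% of its speed; a pose out of reach is approached as far as the arm can. A call with a number of a shift or a turn outside -1 to 1 is refused whole. A call with a gripper value outside its range is refused whole. The fingers move at their own pace and stop on an object; "squeeze" is the grip in N (left out, the last holds). Time passes only in rows, so rows that do not move let the fingers close. It gives the time, the measured TCP pose, the force, the opening and the grip force at its end, in the units of the state.
- manip.read_state(): the state, without advancing time (a new reading comes with each control period).
- cams.camera(name): name is "scene" or "top" or "wrist"; returns a dict with "image" (480x640x3 uint8, red, green, blue), "fx", "fy", "cx", "cy" (pixels), "world_to_cam" (4x4, takes a point from world to camera coordinates). Camera axes: x right, y down, z forward; pixel columns grow to the right and rows downward; lengths in mm; the calibration is good to about 2 mm. A picture is of the moment at which its call begins. There is no depth.
- job.sign_off(): hands the job in; it is judged then, once.
The state is a dict: "clock": time; "joints": joint angles; "qd": joint speeds; "effort": joint torques, N m; "eef_pos": TCP position; "eef_rot": TCP orientation; "wrist_force": force on the tool from outside, world axes, zero at the start; "moment": the same for the moment, N m; "finger_gap": finger opening in mm; "finger_force": force on a finger pad.
Only numpy, scipy, OpenCV 4.12 (cv2) and the standard library are available. Lean on these libraries where they do the work, as an engineer would, in place of code of your own. Each camera call takes 0.05 s, during which the arm holds its last target. There are 200 camera calls.

TASK

Get the brush canisters ready for the line: free the red wing knob on the rack, slide the yellow clamp bar fully open and stand every canister upright in a bay of its own, in any order. Slide the bar shut until it holds them against the back wall and turn the knob to its stop to lock it; only then press every lid down until it is fully home. A canister that gets displaced must go back before you finish; leave the other things on the bench alone.

Things in the scene. Friction and masses are not known exactly. Their poses are not given: they have to be found in the camera images.
- rack: fixed rack, aluminium plate 8 mm thick (canisters stand at z = 0.008). Origin on the table. Three bays, 66 mm wide, along its y: clamped canister axes at x = 0, y = -0.080, 0, +0.080. Blue back wall (inner face x = +0.029, top z = 0.030) and low dividers (x -0.015 to 0.029, 14 mm thick, top z = 0.020). Bays open to -x (the robot's side), where the yellow bar slides along x
- bar (a joint): position of the sliding clamp bar (m), up to z = 0.030: its pressing face is at rack x = -0.025 - value. About 0.004: pressed against canisters that touch the back wall; 0.058: fully open, towards -x. Slides with about 4 N of friction
- bar_post (a point): top centre of the black upright post on the clamp bar by which the bar is pushed and pulled: round, 24 mm across, free from z = 0.025 to 0.088 above the table; moves with the bar. Centred on rack y = 0, 57 mm in front (-x) of the bar's pressing face
- clamp (a joint): angle of the red wing knob on the clamp bar (rad): 0 = free (wing along rack x), 1.4 = locked (wing almost across); grows clockwise as seen from above, stops at 0 and 1.4; beyond about 1.0 it grips the rail and the bar cannot be slid
- clamp_grip (a point): point on the wing knob's upright turning axis, at the wing's top (z = 0.084 above the table). The wing is 56 mm long (its own x), 12 mm thick (its own y) and reaches 36 mm down from this point; its orientation is the wing's; it rides on the bar at rack y = +0.172
- can1: upright pink canister (may be absent), 58 mm across; wall to grip from z = 0 to 0.076 above its underside, then a narrower orange neck, then a black lid 58 mm across. Origin at the centre of its underside, z up. Total height 109 mm with the lid fully proud, 102 mm with it home
- lid1 (a joint): how far the black lid of can1 has been pressed down (m): 0 = standing 7 mm proud (orange ring shows), 0.007 = fully home, no orange showing; a stiff fit that takes about 6 N to move and stays where it is left
- lid1_top (a point): centre of the top of can1's lid
- can2: upright pink canister (may be absent), 58 mm across; wall to grip from z = 0 to 0.076 above its underside, then a narrower orange neck, then a black lid 58 mm across. Origin at the centre of its underside, z up. Total height 109 mm with the lid fully proud, 102 mm with it home
- lid2 (a joint): how far the black lid of can2 has been pressed down (m): 0 = standing 7 mm proud (orange ring shows), 0.007 = fully home, no orange showing; a stiff fit that takes about 6 N to move and stays where it is left
- lid2_top (a point): centre of the top of can2's lid
- can3: upright pink canister (may be absent), 58 mm across; wall to grip from z = 0 to 0.076 above its underside, then a narrower orange neck, then a black lid 58 mm across. Origin at the centre of its underside, z up. Total height 109 mm with the lid fully proud, 102 mm with it home
- lid3 (a joint): how far the black lid of can3 has been pressed down (m): 0 = standing 7 mm proud (orange ring shows), 0.007 = fully home, no orange showing; a stiff fit that takes about 6 N to move and stays where it is left
- lid3_top (a point): centre of the top of can3's lid
- brush_a: loose make-up brush with pink handle and black head, lying, 170 mm long, 18 mm thick; origin under its middle; bystander
- brush_b: loose make-up brush with black handle and white head, lying, 170 mm long, 18 mm thick; origin under its middle; bystander
- tape: roll of tan packing tape lying flat, 100 mm across, 24 mm high; origin under its centre; bystander
- spray: small spray bottle with blue cap, 60 mm across, 130 mm high; origin under its centre; bystander
- counter: grey tally counter, 70 x 50 x 30 mm; origin under its centre; bystander
- cup: white cup, 80 mm across, 80 mm high; origin under its centre; bystander
Not all that is in view belongs to the job. What is shaped like the can3 but purple is not meant.

How it is judged (in metres and radians):
On the way, in this order (a step that is already met when the one before it is completed fails the run):
1. the wing knob is turned to free (value of joint clamp below 0.3 rad), for 0.2 s.
2. the clamp bar is slid open with the knob free (value of joint bar above 0.042 m and value of joint clamp below 0.3 rad), for 0.2 s.
3. every canister stands upright in a bay (x of can1 in the frame of rack between -0.04 and 0.008 m and y of can1 in the frame of rack between -0.09 and 0.09 m and z of can1 in the frame of rack between 0.004 and 0.013 m and angle between each of can1, can2, can3's own z axis and vertical below 0.1 rad and x of can2 in the frame of rack between -0.04 and 0.008 m and y of can2 in the frame of rack between -0.09 and 0.09 m and z of can2 in the frame of rack between 0.004 and 0.013 m and x of can3 in the frame of rack between -0.04 and 0.008 m and y of can3 in the frame of rack between -0.09 and 0.09 m and z of can3 in the frame of rack between 0.004 and 0.013 m), for 0.3 s.
4. the bar is shut and holds every canister against the back wall, the knob still free (value of joint bar below 0.0085 m and value of joint clamp below 0.3 rad and x of can1 in the frame of rack between -0.006 and 0.006 m and y of can1 in the frame of rack between -0.09 and 0.09 m and z of can1 in the frame of rack between 0.004 and 0.013 m and angle between each of can1, can2, can3's own z axis and vertical below 0.1 rad and x of can2 in the frame of rack between -0.006 and 0.006 m and y of can2 in the frame of rack between -0.09 and 0.09 m and z of can2 in the frame of rack between 0.004 and 0.013 m and x of can3 in the frame of rack between -0.006 and 0.006 m and y of can3 in the frame of rack between -0.09 and 0.09 m and z of can3 in the frame of rack between 0.004 and 0.013 m), for 0.2 s.
5. the knob is locked with the bar shut on the canisters (value of joint bar below 0.0085 m and value of joint clamp above 1.15 rad and x of can1 in the frame of rack between -0.006 and 0.006 m and y of can1 in the frame of rack between -0.09 and 0.09 m and z of can1 in the frame of rack between 0.004 and 0.013 m and angle between each of can1, can2, can3's own z axis and vertical below 0.1 rad and x of can2 in the frame of rack between -0.006 and 0.006 m and y of can2 in the frame of rack between -0.09 and 0.09 m and z of can2 in the frame of rack between 0.004 and 0.013 m and x of can3 in the frame of rack between -0.006 and 0.006 m and y of can3 in the frame of rack between -0.09 and 0.09 m and z of can3 in the frame of rack between 0.004 and 0.013 m), for 0.2 s.
6. every lid is pressed home (value of joint each of lid1, lid2, lid3 above 0.005 m), for 0.2 s.
At the end, for the whole second after the job is handed in: every canister present stands upright (within 0.1 rad) on the rack's plate in a bay, within 6 mm of the clamped position front to back; the bar is shut on them (value under 0.0085 m), the knob locked (over 1.15 rad), every lid pressed at least 5 of its 7 mm, all at rest and released (all of step 5 and all of step 6 and linear speed of each of can1, can2, can3 below 0.02 m/s); the robot touches nothing.
It fails at once if a bystander (brush, tape, spray bottle, counter or cup) is pushed more than 30 mm (distance of any of brush_a, brush_b, tape, spray, counter, cup from where it was at the start of the episode above 0.03 m).
Of can1, can2, can3 only 2 to 3 are there at a start; the rules pass over those that are not, and their reading is None.
At some moment in a run one of can1, can2, can3 may be knocked a few centimetres aside while the robot is not near it.
It also fails if it takes over 210 s, if anything falls off the work surface, if the arm or the gripper's body presses on something with over 40 N, if the wrist force passes 120 N, or if a joint passes its speed limit or range.

## Working session

There is one attempt and no reset: what is moved stays moved. The work goes in short steps, Python scripts to look and compute and a tool call to move; the robot and the scene stay as the last step left them, time stands still between calls to the robot, and variables do not carry over. Pictures are saved under pics/ and viewed, at most 14 in all, crops included, and the job is handed in when it is done.

Besides the shell and the picture viewer there is one more tool, called after "Emit:" as name(argument=value, ...), one argument or row to a line, values as JSON. jog_arm: Moves the arm, as the interface text tells. Shift numbers are shares of 40 mm and turn numbers shares of 10 degrees, none past 1 either way. Its arguments: {"type":"object","properties":{"commands":{"type":"array"},"squeeze":{"type":"number"}},"required":["commands"]}

```bash
mkdir -p pics; cat > h.py <<'E'
import numpy as np,cv2
from cell import manip,cams,job
def snap(n,f=None):
    c=cams.camera(n)
    if f: cv2.imwrite('pics/'+f,c['image'][:,:,::-1])
    return c
def ray(c,u,v):
    W=np.array(c['world_to_cam']);R=W[:3,:3];o=-R.T@W[:3,3]
    d=R.T@np.array([(u-c['cx'])/c['fx'],(v-c['cy'])/c['fy'],1]);return o,d
def onz(c,u,v,z):
    o,d=ray(c,u,v);return o+d*(z-o[2])/d[2]
def proj(c,p):
    W=np.array(c['world_to_cam']);q=W[:3,:3]@np.array(p)+W[:3,3]
    return np.array([c['cx']+c['fx']*q[0]/q[2],c['cy']+c['fy']*q[1]/q[2]])
def tri(rs):
    A=0;b=0
    for o,d in rs:
        d=d/np.linalg.norm(d);P=np.eye(3)-np.outer(d,d);A=A+P;b=b+P@o
    return np.linalg.solve(A,b)
def blobs(c,lo,hi,amin=60):
    h=cv2.cvtColor(c['image'],cv2.COLOR_RGB2HSV);m=cv2.inRange(h,np.array(lo),np.array(hi))
    n,l,s,ce=cv2.connectedComponentsWithStats(m)
    return [(s[i].tolist(),ce[i].round(1).tolist()) for i in range(1,n) if s[i][4]>amin],l
E
python3 - <<'E'
from h import *
print(manip.nose_length,manip.read_state())
for n in('top','scene','wrist'):
    c=snap(n,n+'0.png');print(n,c['fx'],c['cx'],c['cy'],ray(c,320,240),onz(c,320,240,0))
E
```

```text
8.0 {'clock': 0.0, 'joints': array([ 1.12841285e+00,  3.00454684e-01,  1.52159466e+00, -7.33594210e-06,
        1.32069757e+00, -6.66071581e-02]), 'qd': array([-0.00014733,  0.0006159 , -0.00023629,  0.00057108, -0.0015789 ,
        0.00118716]), 'effort': array([-3.29980794e-04, -5.31811166e+01, -3.52729332e+01,  7.07349926e-02,
        2.45210849e-02, -1.16248375e-04]), 'eef_pos': array([201.74420062, 511.38497046, 212.88958847]), 'eef_rot': array([-3.14044048e+00, -6.97352046e-05,  2.76581811e+00]), 'wrist_force': array([-0.08000911, -0.11252789, -0.23430659]), 'moment': array([ 0.00222137,  0.01974353, -0.04753496]), 'finger_force': 0.0, 'finger_gap': 94.04934057710915}
top 605.7310102353691 324.5899180905483 243.5371890486326 (array([ 255.6651736 ,  -58.87622885, 1513.83436779]), array([ 0.20292732,  0.00735217, -0.97921293])) [569.38483597 -47.50998495   0.        ]
scene 543.6231575669652 311.0449081194573 235.34646639609366 (array([1014.88238852, -798.25519847,  958.175672  ]), array([-0.351685  ,  0.60057427, -0.71831249])) [545.76063941   2.86640751   0.        ]
wrist 398.16712920791326 316.7661062151454 234.11119237262895 (array([129.97048368, 539.65353696, 385.24677451]), array([ 0.26186496, -0.09505445, -0.9605603 ])) [234.99525932 501.53055707   0.        ]
```

View pics/top0.png

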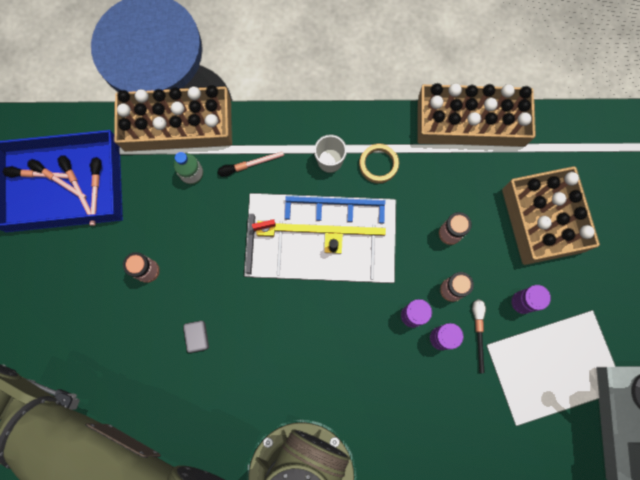

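View pics/scene0.png

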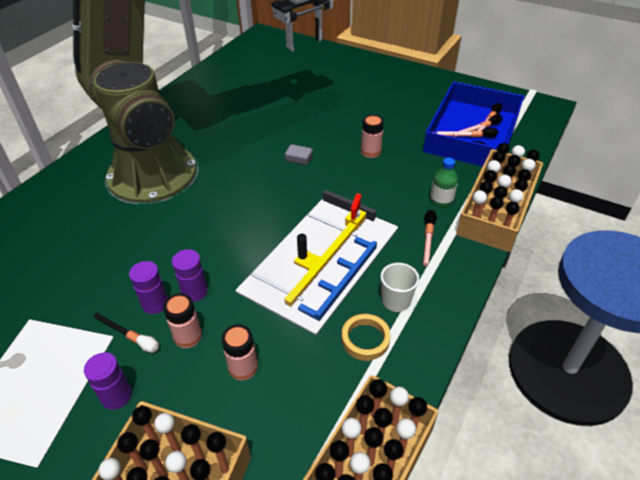

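The top view shows canisters at about (141,267), (454,229) and (456,288). The purple decoys are near (418,313), (447,337) and (533,298). The rack is at (320,238), with the wing at (265,226), locked across, and the post at (333,245). Next I measure all of these from two views.

```bash
python3 - <<'E'
from h import *
t=snap('top');s=snap('scene')
R=dict(orange=((3,70,120),(17,200,255)),red=((0,190,90),(3,255,255)),yellow=((25,180,120),(33,255,255)),blue=((100,120,90),(114,255,255)),purple=((135,120,60),(160,255,255)),white=((0,0,170),(179,40,255)))
for k,(lo,hi) in R.items():
    for n,c in(('top',t),('scene',s)):
        b,_=blobs(c,lo,hi,40);print(k,n,b[:14])
import cv2
im=np.hstack([cv2.resize(t['image'][180:300,235:405],None,fx=2.9,fy=2.9,interpolation=2)]);cv2.imwrite('pics/a.png',im[:,:,::-1])
im=np.hstack([cv2.resize(s['image'][a:a+130,b:b+130],(395,395),interpolation=2) for a,b in((190,280),(280,150))]);cv2.imwrite('pics/b.png',im[:,:,::-1])
E
```

```text
orange top [([421, 84, 114, 54, 1507], [466.2, 122.7]), ([115, 86, 114, 57, 1455], [181.4, 126.8]), ([201, 101, 10, 18, 65], [204.4, 109.9]), ([183, 102, 9, 16, 75], [186.5, 109.4]), ([470, 105, 15, 10, 55], [479.3, 109.8]), ([146, 109, 11, 12, 48], [150.5, 115.3]), ([235, 162, 16, 9, 82], [241.2, 165.7]), ([511, 167, 88, 93, 2103], [545.8, 222.5]), ([42, 169, 12, 10, 71], [47.2, 173.5]), ([20, 170, 15, 7, 71], [26.7, 173.0]), ([66, 170, 10, 12, 74], [70.5, 175.5]), ([92, 174, 7, 13, 66], [95.2, 179.9]), ([543, 189, 10, 15, 89], [548.3, 195.3]), ([582, 194, 12, 34, 69], [587.2, 210.8])]
orange scene [([336, 7, 32, 33, 82], [349.6, 29.2]), ([435, 33, 26, 31, 60], [449.8, 44.4]), ([344, 40, 35, 9, 42], [361.2, 44.0]), ([384, 42, 62, 13, 84], [416.2, 48.2]), ([480, 111, 16, 16, 76], [488.2, 119.6]), ([365, 116, 16, 9, 119], [372.8, 120.1]), ([469, 130, 14, 6, 64], [476.0, 132.6]), ([364, 150, 16, 7, 58], [370.9, 153.5]), ([479, 150, 14, 31, 57], [486.2, 162.7]), ([513, 162, 28, 67, 219], [524.8, 198.9]), ([461, 176, 57, 56, 603], [492.6, 210.5]), ([426, 223, 8, 24, 89], [429.4, 230.5]),
[... 1311 characters left out ...]
1, 101], [210.7, 119.1]), ([153, 117, 12, 11, 101], [158.5, 121.8]), ([162, 135, 209, 30, 1438], [286.7, 150.5])]
white scene [([144, 14, 43, 56, 1725], [162.2, 40.3]), ([195, 28, 17, 13, 128], [201.2, 33.5]), ([12, 37, 85, 103, 4580], [52.8, 88.4]), ([222, 36, 11, 9, 52], [226.4, 39.5]), ([200, 45, 14, 15, 91], [206.4, 52.4]), ([158, 61, 33, 28, 248], [173.4, 74.8]), ([0, 88, 30, 74, 1071], [10.5, 132.2]), ([515, 89, 22, 38, 213], [525.5, 103.9]), ([79, 119, 28, 24, 218], [92.8, 129.2]), ([437, 131, 34, 3, 64], [453.9, 132.4]), ([58, 141, 12, 17, 54], [63.3, 147.9]), ([513, 146, 12, 10, 87], [518.5, 150.0]), ([523, 159, 12, 10, 94], [528.8, 163.5]), ([489, 161, 12, 10, 89], [494.1, 165.2])]
```

View pics/a.png

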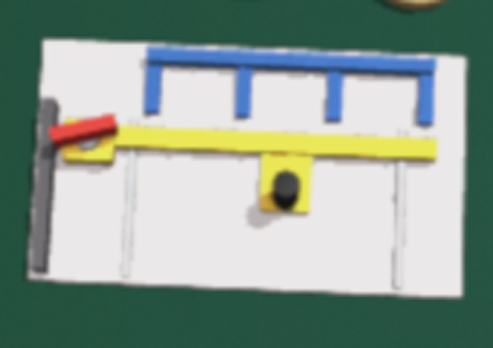

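View pics/b.png

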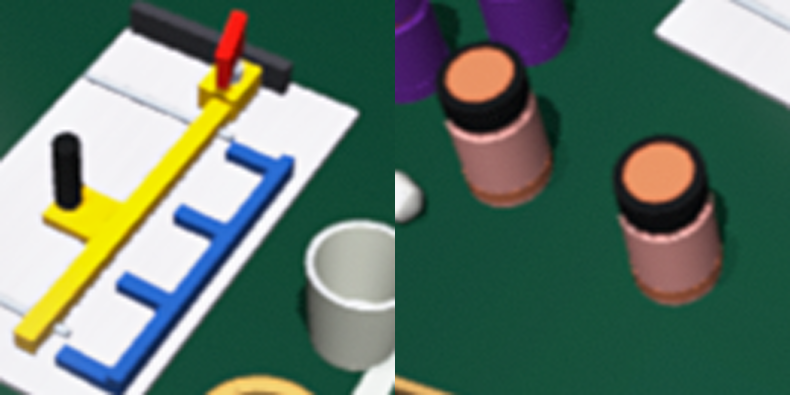

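```bash
cat >> h.py <<'E'
def hsv(c): return cv2.cvtColor(c['image'],cv2.COLOR_RGB2HSV).astype(int)
def cen(c,fn,box):
    x0,y0,x1,y1=box;h=hsv(c)[y0:y1,x0:x1];m=fn(h[...,0],h[...,1],h[...,2]);v,u=np.nonzero(m)
    return np.array([u.mean()+x0,v.mean()+y0]),len(u),np.c_[u+x0,v+y0]
red=lambda H,S,V:((H<4)|(H>172))&(S>150)&(V>90)
yel=lambda H,S,V:(H>22)&(H<35)&(S>110)&(V>140)
blu=lambda H,S,V:(H>98)&(H<118)&(S>110)&(V>90)
org=lambda H,S,V:(H<18)&(S>70)&(V>190)
blk=lambda H,S,V:(V<60)
E
python3 - <<'E'
from h import *
t=snap('top');s=snap('scene')
np.set_printoptions(precision=1,suppress=True)
# canister top discs
for bt,bs in(((120,250,162,285),(355,110,390,130)),((435,210,475,250),(220,325,262,355)),((437,270,477,305),(160,295,206,322))):
    a=cen(t,org,bt);b=cen(s,org,bs);X=tri([ray(t,*a[0]),ray(s,*b[0])])
    print('can',a[:2],b[:2],'tri',X,'resid',proj(t,X)-a[0],'z109',onz(t,*a[0],109),onz(s,*b[0],109))
a=cen(t,red,(248,212,282,240));b=cen(s,red,(340,185,370,225));
print('red',a[:2],b[:2],'tri',tri([ray(t,*a[0]),ray(s,*b[0])]),onz(t,*a[0],84))
P=np.array([onz(t,*p,84)[:2] for p in a[2]]);w,v=np.linalg.eigh(np.cov(P.T));print('wing dir deg',np.degrees(np.arctan2(v[1,1],v[0,1])), 4*np.sqrt(w))
# crop-picked corners
for nm,pt,ps,z in(('wallR',(434,60),(120,371),30),('wallL',(147,47),(288,157),30),('post',(287,176),(66,137),88),('barR',(436,160),(19,343),30)):
    u=(235+pt[0]/2.9,180+pt[1]/2.9);q=(280+ps[0]/3.038,190+ps[1]/3.038)
    print(nm,tri([ray(t,*u),ray(s,*q)]),onz(t,*u,z),onz(s,*q,z))
# wall: blue top-edge per column, bar edges
def edge(fn,box,last):
    _,_,p=cen(t,fn,box);cols=np.unique(p[:,0]);e=[]
    for c in cols:
        r=p[p[:,0]==c][:,1];e.append((c,(r.max()+.5 if last else r.min()-.5)))
    e=np.array(e);k=np.polyfit(e[:,0],e[:,1],1)
    for _ in range(5):
        g=abs(np.polyval(k,e[:,0])-e[:,1])<1.2;k=np.polyfit(e[g,0],e[g,1],1)
    A=onz(t,e[0,0],np.polyval(k,e[0,0]),30);B=onz(t,e[-1,0],np.polyval(k,e[-1,0]),30)
    return A,B,np.degrees(np.arctan2(*(A-B)[:2]))
print('wall back',edge(blu,(280,190,390,207),0));print('bar front',edge(yel,(280,215,390,240),0));print('bar rear',edge(yel,(345,215,390,240),1))
a=cen(t,blu,(280,190,390,230))
print('wall x',edge(blu,(325,190,345,212),1))
p=a[2];
for r in(216,):
    for lo,hi in((280,297),(312,328),(342,358),(374,390)):
        q=p[(p[:,0]>=lo)&(p[:,0]<hi)&(p[:,1]>=209)&(p[:,1]<=217)];print('div',onz(t,*q.mean(0),20))
E
```

```text
can (array([134.5, 263.6]), 230) (array([372.7, 120.2]), 95) tri [493.7 389.8 103.8] resid [-0.1 -0.1] z109 [492.7 388.  109. ] [497.  382.7 109. ]
can (array([459.1, 223.4]), 223) (array([236.7, 336.9]), 334) tri [ 586.6 -380.2  105.3] resid [-0.2 -0.2] z109 [ 585.3 -379.8  109. ] [ 588.8 -381.7  109. ]
can (array([461.1, 283.7]), 239) (array([177.6, 304.5]), 282) tri [ 441.3 -377.2  106.9] resid [-0.2 -0.2] z109 [ 440.6 -377.1  109. ] [ 443.1 -377.9  109. ]
red (array([263. , 224.7]), 117) (array([355.1, 204.9]), 140) tri [594.4  91.5  67.3] [590.7  89.9  84. ]
wing dir deg 102.45871095350368 [16.  59.7]
wallR [ 664.6 -210.2   34. ] [ 663.9 -212.    30. ] [ 664.6 -206.1   30. ]
wallL [676.5  38.2  29. ] [677.2  38.9  30. ] [676.1  36.4  30. ]
post [548.2 -81.7  93.1] [549.3 -81.7  88. ] [545.3 -77.5  88. ]
barR [ 580.6 -211.3   12.4] [ 574.5 -211.5   30. ] [ 590.6 -220.1   30. ]
wall back (array([676.7,  38.1,  30. ]), array([ 664.4, -210.4,   30. ]), np.float64(2.8446424702612165))
bar front (array([606.2,  52.7,  30. ]), array([ 593.5, -208.6,   30. ]), np.float64(2.7873521718152996))
bar rear (array([ 579.8, -110.5,   30. ]), array([ 575.5, -208.2,   30. ]), np.float64(2.490598387320618))
wall x (array([658.8, -60.8,  30. ]), array([ 656.6, -108.9,   30. ]), np.float64(2.6134492082671854))
div [635.8  35.9  20. ]
div [635.3 -44.1  20. ]
div [ 635.1 -124.1   20. ]
div [ 633.9 -203.9   20. ]
```

```bash
cat >> h.py <<'E'
RO=np.array([628.7,-83.6]);RY=np.radians(-2.8)
def r2w(x,y): return RO+np.array([[np.cos(RY),-np.sin(RY)],[np.sin(RY),np.cos(RY)]])@np.array([x,y])
def w2r(p): return np.array([[np.cos(RY),np.sin(RY)],[-np.sin(RY),np.cos(RY)]])@(np.array(p[:2])-RO)
def plan(x,y,z,yaw):
    "total shares: turn first, then shift in the turned frame (z is TCP z)"
    s=manip.read_state();p=s['eef_pos'];y0=np.degrees(s['eef_rot'][2])
    a=np.radians(yaw);d=np.array([x,y,z])-p
    t=(y0-yaw+180)%360-180
    print('clock %.1f'%s['clock'],'tcp',p.round(1),'yaw %.1f'%y0,'rot',s['eef_rot'].round(3),'| az %.2f'%(t/10),'dx %.2f dy %.2f dz %.2f'%((d[0]*np.cos(a)+d[1]*np.sin(a))/40,(d[0]*np.sin(a)-d[1]*np.cos(a))/40,-d[2]/40))
E
```

Emit:
jog_arm(
  commands=[
    {"az": 0.975},
    {"az": 0.975},
    {"az": 0.975},
    {"az": 0.975},
    {"az": 0.975},
    {"az": 0.975},
    {"dx": -0.93,"dy": 0.6},
    {"dx": -0.93,"dy": 0.6},
    {"dx": -0.93,"dy": 0.6},
    {"dx": -0.93,"dy": 0.6},
  ],
)

```text
schema error: expected keys dx, dy, dz, ax, ay, az, gripper
```

Emit:
jog_arm(
  commands=[
    {"dx": -0.93,"dy": 0.6},
    {"dx": -0.93,"dy": 0.6},
    {"dx": -0.93,"dy": 0.6},
    {"dx": -0.93,"dy": 0.6},
    {"dx": -0.93,"dy": 0.6},
    {"dx": -0.93,"dy": 0.6},
    {"dx": -0.93,"dy": 0.6},
    {"dx": -0.93,"dy": 0.6},
    {"dx": -0.93,"dy": 0.6,"gripper": 0.55},
    {},
  ],
)

```text
schema error: expected keys dx, dy, dz, ax, ay, az, gripper
```

```bash
python3 - <<'E'
from h import *
np.set_printoptions(precision=1,suppress=True)
w=snap('wrist','w1.png')
a=cen(w,red,(0,0,640,480));print(a[:2],onz(w,*a[0],84))
P=np.array([onz(w,*p,84)[:2] for p in a[2]]);e,v=np.linalg.eigh(np.cov(P.T));print(np.degrees(np.arctan2(v[1,1],v[0,1])),4*np.sqrt(e))
plan(592,90,100,100);print(manip.read_state()['finger_gap'])
E
```

```text
(array([nan, nan]), 0) [nan nan nan]h.py:27: RuntimeWarning: Mean of empty slice.
  return np.array([u.mean()+x0,v.mean()+y0]),len(u),np.c_[u+x0,v+y0]
  ret = ret.dtype.type(ret / rcount)
  avg = a.mean(axis, **keepdims_kw)
  ret = um.true_divide(
<stdin>:5: RuntimeWarning: Degrees of freedom <= 0 for slice
  c *= np.true_divide(1, fact)
  c *= np.true_divide(1, fact)
Traceback (most recent call last):
ValueError: not enough values to unpack (expected 2, got 0)

During handling of the above exception, another exception occurred:

Traceback (most recent call last):
numpy.linalg.LinAlgError: 0-dimensional array given. Array must be at least two-dimensional
```

View pics/w1.png

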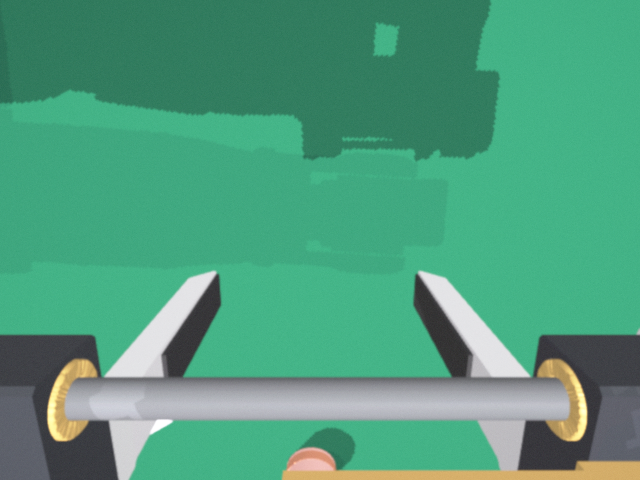

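The moves were refused because every row needs all seven keys. The wrist view shows only the fingers (tips at (215,275) and (418,275)) over bare bench.

Emit:
jog_arm(
  commands=[
    {"dx": 0,"dy": 0,"dz": 0,"ax": 0,"ay": 0,"az": 0.975,"gripper": 0},
    {"dx": 0,"dy": 0,"dz": 0,"ax": 0,"ay": 0,"az": 0.975,"gripper": 0},
    {"dx": 0,"dy": 0,"dz": 0,"ax": 0,"ay": 0,"az": 0.975,"gripper": 0},
    {"dx": 0,"dy": 0,"dz": 0,"ax": 0,"ay": 0,"az": 0.975,"gripper": 0},
    {"dx": 0,"dy": 0,"dz": 0,"ax": 0,"ay": 0,"az": 0.975,"gripper": 0},
    {"dx": 0,"dy": 0,"dz": 0,"ax": 0,"ay": 0,"az": 0.975,"gripper": 0},
    {"dx": -0.93,"dy": 0.6,"dz": 0,"ax": 0,"ay": 0,"az": 0,"gripper": 0},
    {"dx": -0.93,"dy": 0.6,"dz": 0,"ax": 0,"ay": 0,"az": 0,"gripper": 0},
    {"dx": -0.93,"dy": 0.6,"dz": 0,"ax": 0,"ay": 0,"az": 0,"gripper": 0},
    {"dx": -0.93,"dy": 0.6,"dz": 0,"ax": 0,"ay": 0,"az": 0,"gripper": 0},
  ],
)

```text
clock: 1.65
eef_pos: [323.0, 380.6, 213.5]
eef_rot: [3.141, -0.0, 1.745]
wrist_force: [0.4, 1.4, 0.2]
finger_gap: 94.0
finger_force: 0.0
```

Emit:
jog_arm(
  commands=[
    {"dx": -0.93,"dy": 0.6,"dz": 0,"ax": 0,"ay": 0,"az": 0,"gripper": 0},
    {"dx": -0.93,"dy": 0.6,"dz": 0,"ax": 0,"ay": 0,"az": 0,"gripper": 0},
    {"dx": -0.93,"dy": 0.6,"dz": 0,"ax": 0,"ay": 0,"az": 0,"gripper": 0},
    {"dx": -0.93,"dy": 0.6,"dz": 0,"ax": 0,"ay": 0,"az": 0,"gripper": 0},
    {"dx": -0.93,"dy": 0.6,"dz": 0,"ax": 0,"ay": 0,"az": 0,"gripper": 0},
    {"dx": -0.93,"dy": 0.6,"dz": 0,"ax": 0,"ay": 0,"az": 0,"gripper": 0},
    {"dx": -0.93,"dy": 0.6,"dz": 0,"ax": 0,"ay": 0,"az": 0,"gripper": 0},
    {"dx": -0.93,"dy": 0.6,"dz": 0,"ax": 0,"ay": 0,"az": 0,"gripper": 0},
    {"dx": -0.93,"dy": 0.6,"dz": 0,"ax": 0,"ay": 0,"az": 0,"gripper": 0},
    {"dx": 0,"dy": 0,"dz": 0,"ax": 0,"ay": 0,"az": 0,"gripper": 0.4},
  ],
)

```text
clock: 2.9
eef_pos: [593.9, 87.2, 212.7]
eef_rot: [-3.141, 0.0, 1.742]
wrist_force: [-0.3, 0.2, -0.8]
finger_gap: 87.2
finger_force: 0.0
```

```bash
python3 - <<'E'
from h import *
np.set_printoptions(precision=1,suppress=True)
plan(592,90,100,100);print(manip.read_state()['finger_gap'])
w=snap('wrist','w2.png')
a=cen(w,red,(0,0,640,480));print(a[:2],onz(w,*a[0],84))
P=np.array([onz(w,*p,84)[:2] for p in a[2]]);e,v=np.linalg.eigh(np.cov(P.T));print(np.degrees(np.arctan2(v[1,1],v[0,1])),4*np.sqrt(e))
E
```

```text
clock 2.9 tcp [593.9  87.2 212.7] yaw 99.8 rot [-3.1  0.   1.7] | az -0.02 dx 0.08 dy -0.04 dz 2.82
87.24515408036822
(array([318.6, 218.8]), 941) [593.8  93.9  84. ]
103.28845676221245 [11.7 65.6]
```

View pics/w2.png

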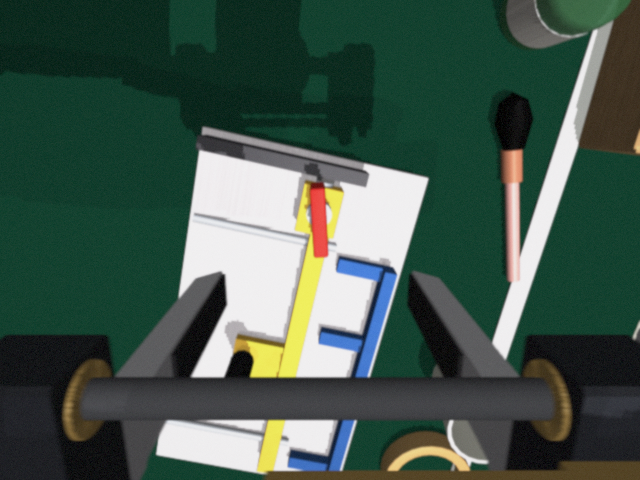

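The wing shows at (319,220) in the wrist view, about 2.5 degrees off the tool's x axis. Next I descend and grip it.

Emit:
jog_arm(
  commands=[
    {"dx": 0,"dy": 0,"dz": 0,"ax": 0,"ay": 0,"az": -0.22,"gripper": 0.4},
    {"dx": 0.12,"dy": -0.02,"dz": 0.8,"ax": 0,"ay": 0,"az": 0,"gripper": 0.4},
    {"dx": 0,"dy": 0,"dz": 0.8,"ax": 0,"ay": 0,"az": 0,"gripper": 0.4},
    {"dx": 0,"dy": 0,"dz": 0.8,"ax": 0,"ay": 0,"az": 0,"gripper": 0.4},
    {"dx": 0,"dy": 0,"dz": 0.8,"ax": 0,"ay": 0,"az": 0,"gripper": 0.4},
    {"dx": 0,"dy": 0,"dz": 0.57,"ax": 0,"ay": 0,"az": 0,"gripper": 0.4},
    {"dx": 0,"dy": 0,"dz": 0,"ax": 0,"ay": 0,"az": 0,"gripper": 1},
    {"dx": 0,"dy": 0,"dz": 0,"ax": 0,"ay": 0,"az": 0,"gripper": 1},
    {"dx": 0,"dy": 0,"dz": 0,"ax": 0,"ay": 0,"az": 0,"gripper": 1},
    {"dx": 0,"dy": 0,"dz": 0,"ax": 0,"ay": 0,"az": 0,"gripper": 1},
  ],
  squeeze=20,
)

```text
clock: 4.2
eef_pos: [591.3, 93.9, 63.4]
eef_rot: [3.14, 0.0, 1.783]
wrist_force: [0.6, 0.1, 0.1]
finger_gap: 19.5
finger_force: 0.0
```

Emit:
jog_arm(
  commands=[
    {"dx": 0,"dy": 0,"dz": 0,"ax": 0,"ay": 0,"az": 0,"gripper": 1},
    {"dx": 0,"dy": 0,"dz": 0,"ax": 0,"ay": 0,"az": 0,"gripper": 1},
    {"dx": 0,"dy": 0,"dz": 0,"ax": 0,"ay": 0,"az": 0,"gripper": 1},
    {"dx": 0,"dy": 0,"dz": 0,"ax": 0,"ay": 0,"az": 0,"gripper": 1},
  ],
)

```text
clock: 4.7
eef_pos: [592.1, 94.5, 63.4]
eef_rot: [3.138, -0.0, 1.783]
wrist_force: [5.3, 3.9, -0.3]
finger_gap: 11.8
finger_force: 20.0
```

Emit:
jog_arm(
  commands=[
    {"dx": -0.07,"dy": 0,"dz": 0,"ax": 0,"ay": 0,"az": 0,"gripper": 1},
    {"dx": 0,"dy": 0,"dz": 0,"ax": 0,"ay": 0,"az": -0.6,"gripper": 1},
    {"dx": 0,"dy": 0,"dz": 0,"ax": 0,"ay": 0,"az": -0.6,"gripper": 1},
    {"dx": 0,"dy": 0,"dz": 0,"ax": 0,"ay": 0,"az": -0.6,"gripper": 1},
    {"dx": 0,"dy": 0,"dz": 0,"ax": 0,"ay": 0,"az": -0.6,"gripper": 1},
    {"dx": 0,"dy": 0,"dz": 0,"ax": 0,"ay": 0,"az": -0.6,"gripper": 1},
    {"dx": 0,"dy": 0,"dz": 0,"ax": 0,"ay": 0,"az": -0.6,"gripper": 1},
  ],
)

```text
clock: 5.58
eef_pos: [591.5, 92.8, 63.3]
eef_rot: [3.14, -0.001, 2.415]
wrist_force: [-2.6, 10.4, 4.5]
finger_gap: 12.3
finger_force: 20.0
```

Emit:
jog_arm(
  commands=[
    {"dx": 0,"dy": 0,"dz": 0,"ax": 0,"ay": 0,"az": -0.65,"gripper": 1},
    {"dx": 0,"dy": 0,"dz": 0,"ax": 0,"ay": 0,"az": -0.65,"gripper": 1},
    {"dx": 0,"dy": 0,"dz": 0,"ax": 0,"ay": 0,"az": -0.65,"gripper": 1},
    {"dx": 0,"dy": 0,"dz": 0,"ax": 0,"ay": 0,"az": -0.65,"gripper": 1},
    {"dx": 0,"dy": 0,"dz": 0,"ax": 0,"ay": 0,"az": -0.65,"gripper": 1},
    {"dx": 0,"dy": 0,"dz": 0,"ax": 0,"ay": 0,"az": -0.65,"gripper": 1},
    {"dx": 0,"dy": 0,"dz": 0,"ax": 0,"ay": 0,"az": 0,"gripper": 1},
    {"dx": 0,"dy": 0,"dz": 0,"ax": 0,"ay": 0,"az": 0,"gripper": 1},
  ],
)

```text
clock: 6.58
eef_pos: [591.6, 90.3, 63.3]
eef_rot: [-3.14, -0.0, 3.092]
wrist_force: [-4.6, -5.6, 5.7]
finger_gap: 11.4
finger_force: 20.0
```

```bash
python3 - <<'E'
from h import *
print(manip.read_state());plan(592,92,130,87.2)
E
```

```text
{'clock': 6.575, 'joints': array([ 9.07335403e-02,  5.63597371e-01,  1.51645036e+00, -1.31994567e-03,
        1.06190291e+00, -1.42983090e+00]), 'qd': array([ 0.00066897, -0.00136417,  0.00045332,  0.0006228 ,  0.00117301,
        0.00217894]), 'effort': array([ 2.99889855e+00, -6.02286243e+01, -3.09963655e+01,  1.27796285e+00,
       -1.11201089e+00,  1.17234248e-02]), 'eef_pos': array([591.55773948,  90.26909491,  63.28081476]), 'eef_rot': array([-3.14040128e+00, -1.92886519e-04,  3.09200396e+00]), 'wrist_force': array([-4.61591924, -5.58798835,  5.71497525]), 'moment': array([-1.11048734,  0.74737745,  0.08262719]), 'finger_force': 20.00230997800827, 'finger_gap': 11.429342036528213}
clock 6.6 tcp [591.6  90.3  63.3] yaw 177.2 rot [-3.14  -0.     3.092] | az 9.00 dx 0.04 dy 0.01 dz -1.67
```

Emit:
jog_arm(
  commands=[
    {"dx": 0,"dy": 0,"dz": 0,"ax": 0,"ay": 0,"az": 0,"gripper": 0.4},
    {"dx": 0,"dy": 0,"dz": 0,"ax": 0,"ay": 0,"az": 0,"gripper": 0.4},
    {"dx": 0,"dy": 0,"dz": 0,"ax": 0,"ay": 0,"az": 0,"gripper": 0.4},
    {"dx": 0,"dy": 0,"dz": -0.9,"ax": 0,"ay": 0,"az": 0,"gripper": 0.4},
    {"dx": 0,"dy": 0,"dz": -0.9,"ax": 0,"ay": 0,"az": 0,"gripper": 0.4},
    {"dx": 0,"dy": 0,"dz": -0.2,"ax": 0,"ay": 0,"az": 0.9,"gripper": 0.4},
    {"dx": 0,"dy": 0,"dz": 0,"ax": 0,"ay": 0,"az": 0.9,"gripper": 0.4},
    {"dx": 0,"dy": 0,"dz": 0,"ax": 0,"ay": 0,"az": 0.9,"gripper": 0.4},
    {"dx": 0,"dy": 0,"dz": 0,"ax": 0,"ay": 0,"az": 0.9,"gripper": 0.4},
    {"dx": 0,"dy": 0,"dz": 0,"ax": 0,"ay": 0,"az": 0.9,"gripper": 0.4},
  ],
)

```text
clock: 7.82
eef_pos: [591.6, 91.2, 142.6]
eef_rot: [-3.142, -0.0, 2.302]
wrist_force: [-0.0, 0.5, -0.0]
finger_gap: 56.7
finger_force: 0.0
```

Emit:
jog_arm(
  commands=[
    {"dx": 0,"dy": 0,"dz": 0,"ax": 0,"ay": 0,"az": 0.9,"gripper": 0.4},
    {"dx": 0,"dy": 0,"dz": 0,"ax": 0,"ay": 0,"az": 0.9,"gripper": 0.4},
    {"dx": 0,"dy": 0,"dz": 0,"ax": 0,"ay": 0,"az": 0.9,"gripper": 0.4},
    {"dx": 0,"dy": 0,"dz": 0,"ax": 0,"ay": 0,"az": 0.9,"gripper": 0.4},
    {"dx": 0,"dy": 0,"dz": 0,"ax": 0,"ay": 0,"az": 0.9,"gripper": 0.4},
    {"dx": -0.86,"dy": -0.19,"dz": 0,"ax": 0,"ay": 0,"az": 0,"gripper": 0.4},
    {"dx": -0.86,"dy": -0.19,"dz": 0,"ax": 0,"ay": 0,"az": 0,"gripper": 0.4},
    {"dx": -0.86,"dy": -0.19,"dz": 0,"ax": 0,"ay": 0,"az": 0,"gripper": 0.4},
    {"dx": -0.86,"dy": -0.19,"dz": 0,"ax": 0,"ay": 0,"az": 0,"gripper": 0.4},
    {"dx": -0.86,"dy": -0.19,"dz": 0,"ax": 0,"ay": 0,"az": 0,"gripper": 0.4},
  ],
)

```text
clock: 9.07
eef_pos: [544.9, -79.8, 142.7]
eef_rot: [3.141, 0.0, 1.522]
wrist_force: [-0.0, -0.6, -0.1]
finger_gap: 56.5
finger_force: 0.0
```

```bash
python3 - <<'E'
from h import *
np.set_printoptions(precision=1,suppress=True)
plan(545,-80.5,62,87.2);print(manip.read_state()['finger_gap'])
w=snap('wrist');t=snap('top');s=snap('scene')
a=cen(t,red,(240,205,290,245));P=np.array([onz(t,*p,84)[:2] for p in a[2]]);e,v=np.linalg.eigh(np.cov(P.T));print('wing',onz(t,*a[0],84),np.degrees(np.arctan2(v[1,1],v[0,1])),a[1])
im=np.hstack([cv2.resize(w['image'],(400,300)),cv2.resize(t['image'],(400,300)),])
cv2.imwrite('pics/c.png',im[:,:,::-1])
E
```

```text
clock 9.1 tcp [544.9 -79.8 142.7] yaw 87.2 rot [3.1 0.  1.5] | az -0.00 dx -0.02 dy 0.00 dz 2.02
56.510083266095336
wing [592.4  88.2  84. ] 178.07181134799228 88
```

View pics/c.png

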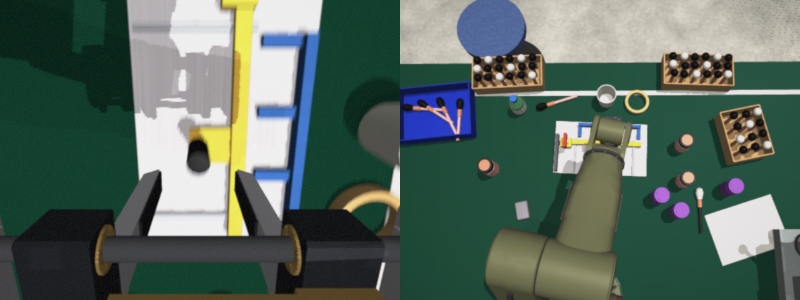

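The knob is free, with the wing along rack x. The post at (198,150) in the left panel is centred between the fingers, so I grip it and pull the bar open.

Emit:
jog_arm(
  commands=[
    {"dx": 0,"dy": 0,"dz": 0.7,"ax": 0,"ay": 0,"az": 0,"gripper": 0.4},
    {"dx": 0,"dy": 0,"dz": 0.7,"ax": 0,"ay": 0,"az": 0,"gripper": 0.4},
    {"dx": 0,"dy": 0,"dz": 0.6,"ax": 0,"ay": 0,"az": 0,"gripper": 0.4},
    {"dx": 0,"dy": 0,"dz": 0,"ax": 0,"ay": 0,"az": 0,"gripper": 1},
    {"dx": 0,"dy": 0,"dz": 0,"ax": 0,"ay": 0,"az": 0,"gripper": 1},
    {"dx": 0,"dy": 0,"dz": 0,"ax": 0,"ay": 0,"az": 0,"gripper": 1},
    {"dx": 0,"dy": 0,"dz": 0,"ax": 0,"ay": 0,"az": 0,"gripper": 1},
    {"dx": 0,"dy": 0,"dz": 0,"ax": 0,"ay": 0,"az": 0,"gripper": 1},
  ],
)

```text
clock: 10.22
eef_pos: [545.7, -78.8, 63.5]
eef_rot: [3.14, 0.0, 1.521]
wrist_force: [-1.1, 2.0, 6.6]
finger_gap: 23.8
finger_force: 20.0
```

Emit:
jog_arm(
  commands=[
    {"dx": 0,"dy": -0.3,"dz": 0,"ax": 0,"ay": 0,"az": 0,"gripper": 1},
    {"dx": 0,"dy": -0.3,"dz": 0,"ax": 0,"ay": 0,"az": 0,"gripper": 1},
    {"dx": 0,"dy": -0.3,"dz": 0,"ax": 0,"ay": 0,"az": 0,"gripper": 1},
    {"dx": 0,"dy": -0.3,"dz": 0,"ax": 0,"ay": 0,"az": 0,"gripper": 1},
    {"dx": 0,"dy": 0,"dz": 0,"ax": 0,"ay": 0,"az": 0,"gripper": 1},
  ],
)

```text
clock: 10.85
eef_pos: [496.6, -76.4, 63.5]
eef_rot: [3.141, 0.0, 1.521]
wrist_force: [-4.4, 1.4, 10.0]
finger_gap: 23.6
finger_force: 20.0
```

Emit:
jog_arm(
  commands=[
    {"dx": 0,"dy": -0.15,"dz": 0,"ax": 0,"ay": 0,"az": 0,"gripper": 1},
    {"dx": 0,"dy": 0,"dz": 0,"ax": 0,"ay": 0,"az": 0,"gripper": 1},
  ],
)

```text
clock: 11.1
eef_pos: [492.5, -76.2, 63.5]
eef_rot: [3.137, 0.0, 1.521]
wrist_force: [9.9, 1.1, 1.7]
finger_gap: 23.8
finger_force: 20.0
```

Emit:
jog_arm(
  commands=[
    {"dx": 0,"dy": 0,"dz": 0,"ax": 0,"ay": 0,"az": 0,"gripper": 0.4},
    {"dx": 0,"dy": 0,"dz": 0,"ax": 0,"ay": 0,"az": 0,"gripper": 0.4},
    {"dx": 0,"dy": 0,"dz": 0,"ax": 0,"ay": 0,"az": 0,"gripper": 0.4},
    {"dx": 0,"dy": 0,"dz": -0.8,"ax": 0,"ay": 0,"az": 0,"gripper": 0},
    {"dx": 0,"dy": 0,"dz": -0.8,"ax": 0,"ay": 0,"az": 0,"gripper": 0},
    {"dx": 0,"dy": 0,"dz": -0.8,"ax": 0,"ay": 0,"az": 0,"gripper": 0},
    {"dx": -0.93,"dy": 0.34,"dz": -0.2,"ax": 0,"ay": 0,"az": 0,"gripper": 0},
    {"dx": -0.93,"dy": 0.34,"dz": 0,"ax": 0,"ay": 0,"az": 0,"gripper": 0},
    {"dx": -0.93,"dy": 0.34,"dz": 0,"ax": 0,"ay": 0,"az": 0,"gripper": 0},
    {"dx": -0.93,"dy": 0.34,"dz": 0,"ax": 0,"ay": 0,"az": 0,"gripper": 0},
  ],
)

```text
clock: 12.35
eef_pos: [538.3, -228.7, 166.5]
eef_rot: [-3.141, -0.0, 1.521]
wrist_force: [-0.6, -0.5, -0.2]
finger_gap: 93.9
finger_force: 0.0
```

```bash
cat >> h.py <<'E'
def disc(c,box=(0,0,640,480),amin=150):
    h=hsv(c);m=(org(h[...,0],h[...,1],h[...,2])).astype(np.uint8);n,l,s,ce=cv2.connectedComponentsWithStats(m)
    return [(ce[i].round(1),int(s[i][4]),onz(c,*ce[i],109).round(1)) for i in range(1,n) if s[i][4]>amin]
E
python3 - <<'E'
from h import *
np.set_printoptions(precision=1,suppress=True)
w=snap('wrist');t=snap('top')
for d in disc(w): print(d)
a,l=blobs(t,(22,110,140),(35,255,255),200);print(a)
cv2.imwrite('pics/d.png',np.hstack([cv2.resize(w['image'],(400,300)),cv2.resize(t['image'][170:320,220:420],(400,300))])[:,:,::-1])
plan(587.5,-380,150,87.2)
E
```

```text
(array([396.5, 454.8]), 1693, array([ 587. , -378.8,  109. ]))
(array([191.7, 462.5]), 1797, array([ 441.9, -378.4,  109. ]))
[([265, 242, 90, 21, 744], [310.1, 249.7])]
clock 12.4 tcp [ 538.3 -230.3  166. ] yaw 87.0 rot [-3.1  0.   1.5] | az -0.02 dx -3.68 dy 1.41 dz 0.40
```

View pics/d.png

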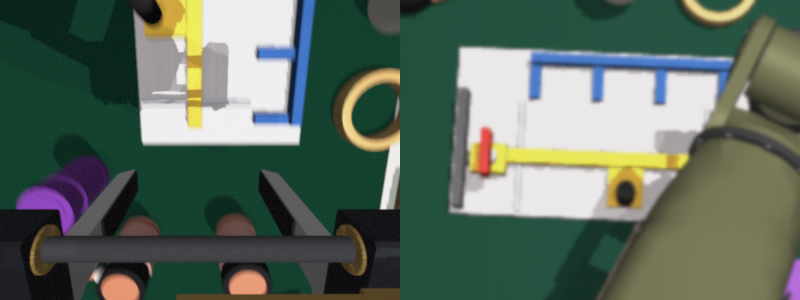

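The bar is fully open with the wing still along x. The wrist view puts the two right canisters at (587,-379) and (442,-378).

Emit:
jog_arm(
  commands=[
    {"dx": -0.92,"dy": 0.35,"dz": 0,"ax": 0,"ay": 0,"az": 0,"gripper": 0},
    {"dx": -0.92,"dy": 0.35,"dz": 0,"ax": 0,"ay": 0,"az": 0,"gripper": 0},
    {"dx": -0.92,"dy": 0.35,"dz": 0,"ax": 0,"ay": 0,"az": 0,"gripper": 0},
    {"dx": -0.9,"dy": 0.35,"dz": 0,"ax": 0,"ay": 0,"az": 0,"gripper": 0},
    {"dx": 0,"dy": 0,"dz": 0,"ax": 0,"ay": 0,"az": 0,"gripper": 0},
    {"dx": 0,"dy": 0,"dz": 0.8,"ax": 0,"ay": 0,"az": 0,"gripper": 0},
    {"dx": 0,"dy": 0,"dz": 0.8,"ax": 0,"ay": 0,"az": 0,"gripper": 0},
    {"dx": 0,"dy": 0,"dz": 0.8,"ax": 0,"ay": 0,"az": 0,"gripper": 0},
    {"dx": 0,"dy": 0,"dz": 0.8,"ax": 0,"ay": 0,"az": 0,"gripper": 0},
    {"dx": 0,"dy": 0,"dz": 0,"ax": 0,"ay": 0,"az": 0,"gripper": 1},
  ],
  squeeze=20,
)

```text
clock: 13.7
eef_pos: [585.9, -374.5, 36.4]
eef_rot: [-3.138, -0.003, 1.522]
wrist_force: [0.1, -0.3, 1.0]
finger_gap: 87.2
finger_force: 0.0
```

Emit:
jog_arm(
  commands=[
    {"dx": 0,"dy": 0,"dz": 0,"ax": 0,"ay": 0,"az": 0,"gripper": 1},
    {"dx": 0,"dy": 0,"dz": 0,"ax": 0,"ay": 0,"az": 0,"gripper": 1},
    {"dx": 0,"dy": 0,"dz": 0,"ax": 0,"ay": 0,"az": 0,"gripper": 1},
    {"dx": 0,"dy": 0,"dz": 0,"ax": 0,"ay": 0,"az": 0,"gripper": 1},
  ],
)

```text
clock: 14.2
eef_pos: [587.1, -376.6, 39.8]
eef_rot: [3.141, 0.001, 1.521]
wrist_force: [-3.4, 2.4, 8.1]
finger_gap: 57.8
finger_force: 20.0
```

```bash
python3 - <<'E'
from h import *
import h
h.RO=np.array([631,-83.6])
for y in(-80,0,80): print(y,h.r2w(-10,y))
plan(*h.r2w(-10,-80),110,87.2)
E
```

```text
-80 [ 617.10395704 -163.01599329]
0 [621.01193863 -83.1115023 ]
80 [624.91992021  -3.20701131]
clock 14.2 tcp [ 587.1 -376.6   39.8] yaw 87.2 rot [3.141e+00 1.000e-03 1.521e+00] | az -0.00 dx 5.37 dy 0.49 dz -1.75
```

Emit:
jog_arm(
  commands=[
    {"dx": 0,"dy": 0,"dz": -0.8,"ax": 0,"ay": 0,"az": 0,"gripper": 1},
    {"dx": 0,"dy": 0,"dz": -0.8,"ax": 0,"ay": 0,"az": 0,"gripper": 1},
    {"dx": 0.7,"dy": 0,"dz": -0.2,"ax": 0,"ay": 0,"az": 0,"gripper": 1},
    {"dx": 0.8,"dy": 0.1,"dz": 0,"ax": 0,"ay": 0,"az": 0,"gripper": 1},
    {"dx": 0.8,"dy": 0.1,"dz": 0,"ax": 0,"ay": 0,"az": 0,"gripper": 1},
    {"dx": 0.8,"dy": 0.1,"dz": 0,"ax": 0,"ay": 0,"az": 0,"gripper": 1},
    {"dx": 0.8,"dy": 0.1,"dz": 0,"ax": 0,"ay": 0,"az": 0,"gripper": 1},
    {"dx": 0.8,"dy": 0.1,"dz": 0,"ax": 0,"ay": 0,"az": 0,"gripper": 1},
    {"dx": 0.7,"dy": 0,"dz": 0,"ax": 0,"ay": 0,"az": 0,"gripper": 1},
    {"dx": 0,"dy": 0,"dz": 0,"ax": 0,"ay": 0,"az": 0,"gripper": 1},
  ],
)

```text
clock: 15.45
eef_pos: [617.6, -159.9, 110.5]
eef_rot: [-3.141, -0.0, 1.524]
wrist_force: [-0.5, -0.8, -2.6]
finger_gap: 57.5
finger_force: 20.0
```

```bash
python3 - <<'E'
from h import *
np.set_printoptions(precision=1,suppress=True)
plan(617.1,-160.6,48,87.2);print(manip.read_state()['wrist_force'])
s=snap('scene');w=snap('wrist');t=snap('top')
for d in disc(s): print('s',d)
for d in disc(w): print('w',d)
for d in disc(t): print('t',d)
cv2.imwrite('pics/e.png',np.hstack([cv2.resize(w['image'],(400,300)),cv2.resize(s['image'][170:350,200:440],(400,300))])[:,:,::-1])
E
```

```text
clock 15.4 tcp [ 617.6 -159.9  110.5] yaw 87.3 rot [-3.1 -0.   1.5] | az 0.01 dx -0.02 dy -0.01 dz 1.56
[-0.5 -0.8 -2.6]
s (array([177.4, 304.2]), 277, array([ 442.2, -377.6,  109. ]))
w (array([369.6, 367.3]), 285, array([ 641.7, -202. ,  109. ]))
w (array([319.5, 445. ]), 964, array([ 614.6, -247.8,  109. ]))
t (array([425. , 113.9]), 216, array([ 863.6, -309.2,  109. ]))
t (array([468. , 131.2]), 233, array([ 817.5, -413.1,  109. ]))
t (array([170.5, 136.8]), 251, array([807.4, 317.3, 109. ]))
t (array([542.7, 233.3]), 417, array([ 560. , -576.8,  109. ]))
t (array([134.5, 263.6]), 230, array([492.7, 388. , 109. ]))
t (array([461.1, 283.7]), 237, array([ 440.7, -377.2,  109. ]))
```

View pics/e.png

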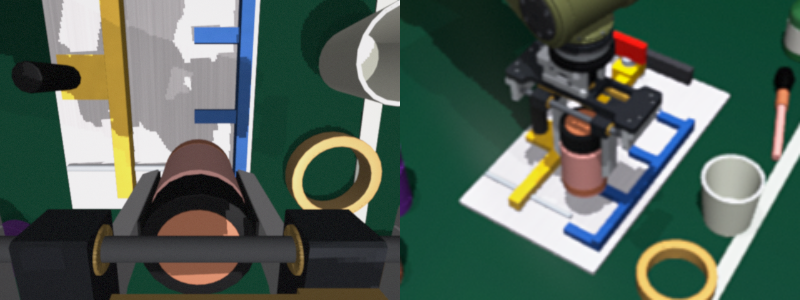

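The canister is held upright; its lid disc is centred near (319,394) in the full wrist picture, over the right bay.

```bash
python3 - <<'E'
from h import *
np.set_printoptions(precision=1,suppress=True)
w=snap('wrist')
m=cen(w,org,(230,320,410,470));p=m[2].astype(np.int32)
hull=cv2.convexHull(p);e=cv2.fitEllipse(hull.astype(np.float32));print(m[:2],e,cv2.boundingRect(p))
print('lid c',onz(w,*e[0],180))
h=hsv(w);b=blu(h[...,0],h[...,1],h[...,2]).astype(np.uint8)
# divider face edges, picked along a column crossing dividers
for u in(325,345,360):
    r=np.nonzero(b[:,u])[0];g=np.split(r,np.nonzero(np.diff(r)>3)[0]+1);print(u,[(int(k[0]),int(k[-1]),onz(w,u,k[0],20)[:2],onz(w,u,k[-1],20)[:2]) for k in g if len(k)>4])
plan(617.1,-160.6,48,87.2)
E
```

```text
(array([327.2, 426.2]), 1264) ((317.3487854003906, 395.9205017089844), (116.26514434814453, 136.83685302734375), 88.53536224365234) (270, 353, 112, 102)
lid c [ 617.2 -164.4  180. ]
325 [(41, 66, array([628.3, -37. ]), array([627.7, -51. ])), (174, 194, array([ 624.8, -116.9]), array([ 624.2, -130.2]))]
345 [(41, 66, array([640.3, -37.6]), array([639.9, -51.6])), (174, 194, array([ 637.9, -117.6]), array([ 637.5, -130.8]))]
360 [(41, 66, array([649.4, -38. ]), array([649.1, -52.1])), (174, 193, array([ 647.8, -118.1]), array([ 647.5, -130.7]))]
clock 15.7 tcp [ 617.5 -162.5  110.6] yaw 87.1 rot [-3.1  0.   1.5] | az -0.01 dx 0.05 dy -0.01 dz 1.56
```

Emit:
jog_arm(
  commands=[
    {"dx": 0.03,"dy": 0,"dz": 0.5,"ax": 0,"ay": 0,"az": 0,"gripper": 1},
    {"dx": 0,"dy": 0,"dz": 0.5,"ax": 0,"ay": 0,"az": 0,"gripper": 1},
    {"dx": 0,"dy": 0,"dz": 0.4,"ax": 0,"ay": 0,"az": 0,"gripper": 1},
    {"dx": 0,"dy": 0,"dz": 0.1,"ax": 0,"ay": 0,"az": 0,"gripper": 1},
    {"dx": 0,"dy": 0,"dz": 0,"ax": 0,"ay": 0,"az": 0,"gripper": 1},
  ],
)

```text
clock: 16.27
eef_pos: [617.7, -160.5, 50.6]
eef_rot: [-3.142, -0.0, 1.521]
wrist_force: [0.4, -0.4, -2.8]
finger_gap: 57.7
finger_force: 20.0
```

Emit:
jog_arm(
  commands=[
    {"dx": 0,"dy": 0,"dz": 0.06,"ax": 0,"ay": 0,"az": 0,"gripper": 1},
    {"dx": 0,"dy": 0,"dz": 0,"ax": 0,"ay": 0,"az": 0,"gripper": 1},
  ],
)

```text
clock: 16.52
eef_pos: [617.8, -160.5, 48.5]
eef_rot: [3.141, 0.0, 1.521]
wrist_force: [-0.1, 0.8, -2.5]
finger_gap: 57.7
finger_force: 20.0
```

Emit:
jog_arm(
  commands=[
    {"dx": 0,"dy": 0,"dz": 0.05,"ax": 0,"ay": 0,"az": 0,"gripper": 1},
    {"dx": 0,"dy": 0,"dz": 0,"ax": 0,"ay": 0,"az": 0,"gripper": 1},
  ],
)

```text
clock: 16.77
eef_pos: [618.0, -160.6, 47.8]
eef_rot: [3.14, 0.0, 1.521]
wrist_force: [-4.9, 2.1, 10.2]
finger_gap: 57.7
finger_force: 20.0
```

Emit:
jog_arm(
  commands=[
    {"dx": 0,"dy": 0,"dz": 0,"ax": 0,"ay": 0,"az": 0,"gripper": 0.15},
    {"dx": 0,"dy": 0,"dz": 0,"ax": 0,"ay": 0,"az": 0,"gripper": 0.15},
    {"dx": 0,"dy": 0,"dz": 0,"ax": 0,"ay": 0,"az": 0,"gripper": 0.15},
    {"dx": 0,"dy": 0,"dz": -0.5,"ax": 0,"ay": 0,"az": 0,"gripper": 0},
    {"dx": 0,"dy": 0,"dz": -0.8,"ax": 0,"ay": 0,"az": 0,"gripper": 0},
    {"dx": 0,"dy": 0,"dz": -0.9,"ax": 0,"ay": 0,"az": 0,"gripper": 0},
    {"dx": 0,"dy": 0,"dz": -0.8,"ax": 0,"ay": 0,"az": 0,"gripper": 0},
    {"dx": -0.8,"dy": -0.6,"dz": 0,"ax": 0,"ay": 0,"az": 0,"gripper": 0},
    {"dx": -0.8,"dy": -0.6,"dz": 0,"ax": 0,"ay": 0,"az": 0,"gripper": 0},
    {"dx": -0.8,"dy": -0.6,"dz": 0,"ax": 0,"ay": 0,"az": 0,"gripper": 0},
  ],
)

```text
clock: 18.02
eef_pos: [540.3, -253.7, 167.9]
eef_rot: [3.14, 0.001, 1.522]
wrist_force: [0.4, -0.1, -0.6]
finger_gap: 94.3
finger_force: 0.0
```

Emit:
jog_arm(
  commands=[
    {"dx": -0.8,"dy": -0.6,"dz": 0,"ax": 0,"ay": 0,"az": 0,"gripper": 0},
    {"dx": -0.8,"dy": -0.6,"dz": 0,"ax": 0,"ay": 0,"az": 0,"gripper": 0},
    {"dx": -0.8,"dy": -0.6,"dz": 0,"ax": 0,"ay": 0,"az": 0,"gripper": 0},
    {"dx": -0.84,"dy": -0.53,"dz": 0,"ax": 0,"ay": 0,"az": 0,"gripper": 0},
    {"dx": 0,"dy": 0,"dz": 0,"ax": 0,"ay": 0,"az": 0,"gripper": 0},
    {"dx": 0,"dy": 0,"dz": 0,"ax": 0,"ay": 0,"az": 0,"gripper": 0},
  ],
)

```text
clock: 18.77
eef_pos: [442.0, -377.3, 167.1]
eef_rot: [3.141, 0.0, 1.521]
wrist_force: [0.3, -0.4, -0.3]
finger_gap: 94.3
finger_force: 0.0
```

```bash
python3 - <<'E'
from h import *
np.set_printoptions(precision=1,suppress=True)
plan(441.9,-378,38,87.2)
for n in('top','scene','wrist'):
    c=snap(n)
    for d in disc(c):
        if n!='top' or d[0][1]>170: print(n,d)
s=manip.read_state();print(s['joints'])
E
```

```text
clock 18.8 tcp [ 442.  -377.3  167.1] yaw 87.2 rot [3.1 0.  1.5] | az -0.00 dx -0.02 dy -0.00 dz 3.23
top (array([542.5, 232.5]), 425, array([ 561.8, -576.5,  109. ]))
top (array([366.9, 206.6]), 223, array([ 627.9, -161. ,  109. ]))
top (array([134.5, 263.6]), 230, array([492.7, 388. , 109. ]))
scene (array([314.4, 264.8]), 236, array([ 624.8, -156.4,  109. ]))
scene (array([177.4, 304.3]), 257, array([ 442.4, -377.8,  109. ]))
wrist (array([315.1, 256. ]), 3487, array([ 440.9, -376.9,  109. ]))
wrist (array([448.8, 455.4]), 395, array([ 528.1, -529.5,  109. ]))
[-0.8  0.4  1.5  0.   1.2 -0.7]
```

Emit:
jog_arm(
  commands=[
    {"dx": 0,"dy": 0,"dz": 0.8,"ax": 0,"ay": 0,"az": 0,"gripper": 0},
    {"dx": 0,"dy": 0,"dz": 0.8,"ax": 0,"ay": 0,"az": 0,"gripper": 0},
    {"dx": 0,"dy": 0,"dz": 0.8,"ax": 0,"ay": 0,"az": 0,"gripper": 0},
    {"dx": 0,"dy": 0,"dz": 0.8,"ax": 0,"ay": 0,"az": 0,"gripper": 0},
    {"dx": 0,"dy": 0,"dz": 0,"ax": 0,"ay": 0,"az": 0,"gripper": 1},
    {"dx": 0,"dy": 0,"dz": 0,"ax": 0,"ay": 0,"az": 0,"gripper": 1},
    {"dx": 0,"dy": 0,"dz": 0,"ax": 0,"ay": 0,"az": 0,"gripper": 1},
    {"dx": 0,"dy": 0,"dz": 0,"ax": 0,"ay": 0,"az": 0,"gripper": 1},
    {"dx": 0,"dy": 0,"dz": 0,"ax": 0,"ay": 0,"az": 0,"gripper": 1},
  ],
)

```text
clock: 20.05
eef_pos: [441.8, -377.9, 39.2]
eef_rot: [3.141, 0.001, 1.521]
wrist_force: [-1.2, 0.9, 6.8]
finger_gap: 57.8
finger_force: 20.0
```

```bash
python3 - <<'E'
from h import *
plan(619,-83.1,150,87.2)
E
```

```text
clock 20.1 tcp [ 441.8 -377.9   39.2] yaw 87.2 rot [3.141e+00 1.000e-03 1.521e+00] | az -0.00 dx 7.58 dy 4.07 dz -2.77
```

Emit:
jog_arm(
  commands=[
    {"dx": 0,"dy": 0,"dz": -0.8,"ax": 0,"ay": 0,"az": 0,"gripper": 1},
    {"dx": 0,"dy": 0,"dz": -0.9,"ax": 0,"ay": 0,"az": 0,"gripper": 1},
    {"dx": 0,"dy": 0,"dz": -0.9,"ax": 0,"ay": 0,"az": 0,"gripper": 1},
    {"dx": 0,"dy": 0,"dz": -0.7,"ax": 0,"ay": 0,"az": 0,"gripper": 1},
    {"dx": 0.75,"dy": 0.4,"dz": 0,"ax": 0,"ay": 0,"az": 0,"gripper": 1},
    {"dx": 0.75,"dy": 0.4,"dz": 0,"ax": 0,"ay": 0,"az": 0,"gripper": 1},
    {"dx": 0.75,"dy": 0.4,"dz": 0,"ax": 0,"ay": 0,"az": 0,"gripper": 1},
    {"dx": 0.75,"dy": 0.4,"dz": 0,"ax": 0,"ay": 0,"az": 0,"gripper": 1},
    {"dx": 0.75,"dy": 0.4,"dz": 0,"ax": 0,"ay": 0,"az": 0,"gripper": 1},
    {"dx": 0.75,"dy": 0.4,"dz": 0,"ax": 0,"ay": 0,"az": 0,"gripper": 1},
  ],
)

```text
clock: 21.3
eef_pos: [546.6, -201.5, 170.1]
eef_rot: [-3.141, -0.0, 1.521]
wrist_force: [-0.4, -0.9, -3.7]
finger_gap: 57.5
finger_force: 20.0
```

Emit:
jog_arm(
  commands=[
    {"dx": 0.75,"dy": 0.4,"dz": 0,"ax": 0,"ay": 0,"az": 0,"gripper": 1},
    {"dx": 0.75,"dy": 0.4,"dz": 0,"ax": 0,"ay": 0,"az": 0,"gripper": 1},
    {"dx": 0.75,"dy": 0.4,"dz": 0,"ax": 0,"ay": 0,"az": 0,"gripper": 1},
    {"dx": 0.81,"dy": 0.45,"dz": 0,"ax": 0,"ay": 0,"az": 0,"gripper": 1},
    {"dx": 0,"dy": 0,"dz": 0.6,"ax": 0,"ay": 0,"az": 0,"gripper": 1},
    {"dx": 0,"dy": 0,"dz": 0.6,"ax": 0,"ay": 0,"az": 0,"gripper": 1},
    {"dx": 0,"dy": 0,"dz": 0,"ax": 0,"ay": 0,"az": 0,"gripper": 1},
    {"dx": 0,"dy": 0,"dz": 0,"ax": 0,"ay": 0,"az": 0,"gripper": 1},
  ],
)

```text
clock: 22.3
eef_pos: [618.6, -83.8, 123.3]
eef_rot: [3.141, 0.0, 1.521]
wrist_force: [-0.7, 0.4, -3.4]
finger_gap: 57.8
finger_force: 20.0
```

```bash
python3 - <<'E'
from h import *
np.set_printoptions(precision=1,suppress=True)
plan(619,-83.1,47.2,87.2)
s=snap('scene');t=snap('top');w=snap('wrist')
for d in disc(s): print('s',d)
for d in disc(t): print('t',d) if d[0][1]>180 else 0
h=hsv(w);b=blu(h[...,0],h[...,1],h[...,2]).astype(np.uint8)
for u in(340,355):
    r=np.nonzero(b[:,u])[0];g=np.split(r,np.nonzero(np.diff(r)>3)[0]+1);print(u,[(int(k[0]),int(k[-1]),onz(w,u,k[0],20)[:2],onz(w,u,k[-1],20)[:2]) for k in g if len(k)>4])
m=cen(w,org,(230,320,410,470));e=cv2.fitEllipse(cv2.convexHull(m[2].astype(np.int32)).astype(np.float32));print('lid c',onz(w,*e[0],manip.read_state()['eef_pos'][2]+69.8))
E
```

```text
clock 22.3 tcp [618.6 -83.8 123.3] yaw 87.2 rot [3.1 0.  1.5] | az -0.00 dx 0.02 dy 0.01 dz 1.90
s (array([314.4, 264.8]), 236, array([ 624.8, -156.4,  109. ]))
t (array([542.5, 232.9]), 418, array([ 560.8, -576.5,  109. ]))
t (array([367.5, 206.7]), 207, array([ 627.6, -162.3,  109. ]))
t (array([134.5, 263.6]), 230, array([492.7, 388. , 109. ]))
340 [(43, 66, array([639.5,  42.3]), array([639. ,  28.7])), (169, 188, array([636.9, -37.1]), array([636.4, -50.2]))]
355 [(43, 66, array([649. ,  41.8]), array([648.7,  28.2])), (169, 188, array([647.2, -37.6]), array([646.9, -50.7]))]
lid c [621.6 -84.2 193.2]
```

Emit:
jog_arm(
  commands=[
    {"dx": 0.02,"dy": 0,"dz": 0.6,"ax": 0,"ay": 0,"az": 0,"gripper": 1},
    {"dx": 0,"dy": 0,"dz": 0.6,"ax": 0,"ay": 0,"az": 0,"gripper": 1},
    {"dx": 0,"dy": 0,"dz": 0.5,"ax": 0,"ay": 0,"az": 0,"gripper": 1},
    {"dx": 0,"dy": 0,"dz": 0.15,"ax": 0,"ay": 0,"az": 0,"gripper": 1},
    {"dx": 0,"dy": 0,"dz": 0.05,"ax": 0,"ay": 0,"az": 0,"gripper": 1},
    {"dx": 0,"dy": 0,"dz": 0.03,"ax": 0,"ay": 0,"az": 0,"gripper": 1},
    {"dx": 0,"dy": 0,"dz": 0,"ax": 0,"ay": 0,"az": 0,"gripper": 1},
  ],
)

```text
clock: 23.32
eef_pos: [618.6, -82.9, 47.1]
eef_rot: [3.141, 0.0, 1.521]
wrist_force: [-8.0, 1.8, 10.8]
finger_gap: 58.0
finger_force: 20.0
```

Emit:
jog_arm(
  commands=[
    {"dx": 0,"dy": 0,"dz": 0,"ax": 0,"ay": 0,"az": 0,"gripper": 0.15},
    {"dx": 0,"dy": 0,"dz": 0,"ax": 0,"ay": 0,"az": 0,"gripper": 0.15},
    {"dx": 0,"dy": 0,"dz": 0,"ax": 0,"ay": 0,"az": 0,"gripper": 0.15},
    {"dx": 0,"dy": 0,"dz": -0.5,"ax": 0,"ay": 0,"az": 0,"gripper": 0},
    {"dx": 0,"dy": 0,"dz": -0.8,"ax": 0,"ay": 0,"az": 0,"gripper": 0},
    {"dx": 0,"dy": 0,"dz": -0.9,"ax": 0,"ay": 0,"az": 0,"gripper": 0},
    {"dx": 0,"dy": 0,"dz": -0.8,"ax": 0,"ay": 0,"az": 0,"gripper": 0},
    {"dx": 0.9,"dy": -0.3,"dz": 0,"ax": 0,"ay": 0,"az": 0,"gripper": 0},
    {"dx": 0.9,"dy": -0.3,"dz": 0,"ax": 0,"ay": 0,"az": 0,"gripper": 0},
    {"dx": 0.9,"dy": -0.3,"dz": 0,"ax": 0,"ay": 0,"az": 0,"gripper": 0},
  ],
)

```text
clock: 24.58
eef_pos: [587.5, 27.9, 166.7]
eef_rot: [3.14, -0.0, 1.521]
wrist_force: [-0.1, 0.3, -0.4]
finger_gap: 93.8
finger_force: 0.0
```

Emit:
jog_arm(
  commands=[
    {"dx": 0.9,"dy": -0.3,"dz": 0,"ax": 0,"ay": 0,"az": 0,"gripper": 0},
    {"dx": 0.9,"dy": -0.3,"dz": 0,"ax": 0,"ay": 0,"az": 0,"gripper": 0},
    {"dx": 0.9,"dy": -0.3,"dz": 0,"ax": 0,"ay": 0,"az": 0,"gripper": 0},
    {"dx": 0.9,"dy": -0.3,"dz": 0,"ax": 0,"ay": 0,"az": 0,"gripper": 0},
    {"dx": 0.9,"dy": -0.3,"dz": 0,"ax": 0,"ay": 0,"az": 0,"gripper": 0},
    {"dx": 0.9,"dy": -0.3,"dz": 0,"ax": 0,"ay": 0,"az": 0,"gripper": 0},
    {"dx": 0.9,"dy": -0.3,"dz": 0,"ax": 0,"ay": 0,"az": 0,"gripper": 0},
    {"dx": 0.9,"dy": -0.2,"dz": 0,"ax": 0,"ay": 0,"az": 0,"gripper": 0},
    {"dx": 0.8,"dy": -0.2,"dz": 0,"ax": 0,"ay": 0,"az": 0,"gripper": 0},
    {"dx": 0,"dy": 0,"dz": 0,"ax": 0,"ay": 0,"az": 0,"gripper": 0},
  ],
)

```text
clock: 25.82
eef_pos: [503.0, 353.1, 166.2]
eef_rot: [3.141, -0.001, 1.524]
wrist_force: [-0.4, -0.3, -0.1]
finger_gap: 94.1
finger_force: 0.0
```

```bash
python3 - <<'E'
from h import *
np.set_printoptions(precision=1,suppress=True)
for n in('top','scene','wrist'):
    c=snap(n)
    for d in disc(c,amin=80):
        if n!='top' or d[0][1]>180: print(n,d,onz(c,*d[0],117))
plan(493,388,38,87.2)
E
```

```text
top (array([542.2, 232.4]), 425, array([ 562.1, -575.9,  109. ])) [ 560.3 -572.9  117. ]
top (array([366.9, 206.6]), 223, array([ 627.9, -161. ,  109. ])) [ 625.7 -160.4  117. ]
top (array([334., 210.]), 223, array([619.9, -82. , 109. ])) [617.8 -82.  117. ]
top (array([261.4, 244.5]), 114, array([536.7,  90.3, 109. ])) [535.1  89.5 117. ]
scene (array([337. , 193.6]), 81, array([558. ,  64.4, 109. ])) [562.4  56.2 117. ]
scene (array([329.4, 239.3]), 205, array([615.9, -76.4, 109. ])) [619.7 -83.2 117. ]
scene (array([314.4, 264.8]), 236, array([ 624.8, -156.4,  109. ])) [ 628.4 -162.4  117. ]
wrist (array([278.4, 174.5]), 136, array([483.9, 401.5, 109. ])) [484.7 402.4 117. ]
clock 26.0 tcp [503.9 350.7 165.8] yaw 87.1 rot [ 3.1 -0.   1.5] | az -0.01 dx 0.92 dy -0.32 dz 3.19
```

```bash
python3 - <<'E'
from h import *
w=snap('wrist');s=snap('scene')
cv2.imwrite('pics/f.png',np.hstack([cv2.resize(w['image'],(400,300)),cv2.resize(s['image'][80:290,180:460],(400,300))])[:,:,::-1])
E
```

```text
(no output)
```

View pics/f.png

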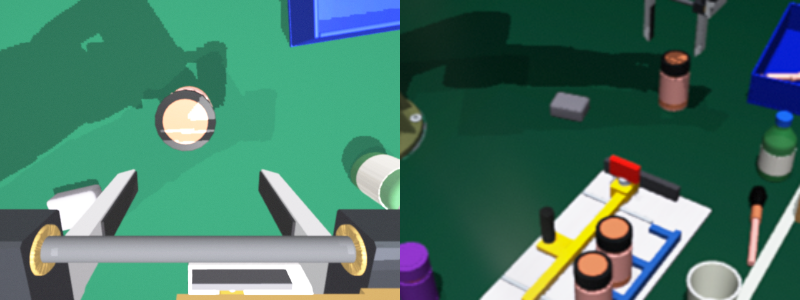

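The wrist view is overexposed; the lid is at about (298,195) in the full picture, slightly left of the fingers' centre.

```bash
python3 - <<'E'
from h import *
w=snap('wrist');x=onz(w,298,195,109);print(x);plan(x[0],x[1],38,87.2)
E
```

```text
[494.70864926 388.54196231 109.        ]
clock 26.1 tcp [504.  350.5 165.4] yaw 87.1 rot [ 3.141 -0.     1.52 ] | az -0.01 dx 0.94 dy -0.28 dz 3.19
```

Emit:
jog_arm(
  commands=[
    {"dx": 0.5,"dy": -0.15,"dz": 0,"ax": 0,"ay": 0,"az": 0,"gripper": 0},
    {"dx": 0.44,"dy": -0.14,"dz": 0,"ax": 0,"ay": 0,"az": 0,"gripper": 0},
    {"dx": 0,"dy": 0,"dz": 0.6,"ax": 0,"ay": 0,"az": 0,"gripper": 0},
    {"dx": 0,"dy": 0,"dz": 0.8,"ax": 0,"ay": 0,"az": 0,"gripper": 0},
    {"dx": 0,"dy": 0,"dz": 0.8,"ax": 0,"ay": 0,"az": 0,"gripper": 0},
    {"dx": 0,"dy": 0,"dz": 0.8,"ax": 0,"ay": 0,"az": 0,"gripper": 0},
    {"dx": 0,"dy": 0,"dz": 0.17,"ax": 0,"ay": 0,"az": 0,"gripper": 0},
    {"dx": 0,"dy": 0,"dz": 0,"ax": 0,"ay": 0,"az": 0,"gripper": 1},
    {"dx": 0,"dy": 0,"dz": 0,"ax": 0,"ay": 0,"az": 0,"gripper": 1},
    {"dx": 0,"dy": 0,"dz": 0,"ax": 0,"ay": 0,"az": 0,"gripper": 1},
  ],
)

```text
clock: 27.38
eef_pos: [494.3, 389.8, 39.4]
eef_rot: [3.14, -0.001, 1.521]
wrist_force: [-0.2, 0.5, -0.1]
finger_gap: 67.6
finger_force: 0.0
```

Emit:
jog_arm(
  commands=[
    {"dx": 0,"dy": 0,"dz": 0,"ax": 0,"ay": 0,"az": 0,"gripper": 1},
    {"dx": 0,"dy": 0,"dz": 0,"ax": 0,"ay": 0,"az": 0,"gripper": 1},
  ],
)

```text
clock: 27.62
eef_pos: [494.0, 389.6, 38.9]
eef_rot: [3.141, -0.0, 1.521]
wrist_force: [-2.0, -0.7, 4.7]
finger_gap: 58.0
finger_force: 20.0
```

```bash
python3 - <<'E'
from h import *
plan(623,-3.2,160,87.2)
E
```

```text
clock 27.6 tcp [494.  389.6  38.9] yaw 87.2 rot [ 3.141 -0.     1.521] | az -0.00 dx -9.65 dy 3.70 dz -3.03
```

Emit:
jog_arm(
  commands=[
    {"dx": 0,"dy": 0,"dz": -0.8,"ax": 0,"ay": 0,"az": 0,"gripper": 1},
    {"dx": 0,"dy": 0,"dz": -0.9,"ax": 0,"ay": 0,"az": 0,"gripper": 1},
    {"dx": 0,"dy": 0,"dz": -0.9,"ax": 0,"ay": 0,"az": 0,"gripper": 1},
    {"dx": 0,"dy": 0,"dz": -0.4,"ax": 0,"ay": 0,"az": 0,"gripper": 1},
    {"dx": -0.8,"dy": 0.3,"dz": 0,"ax": 0,"ay": 0,"az": 0,"gripper": 1},
    {"dx": -0.8,"dy": 0.3,"dz": 0,"ax": 0,"ay": 0,"az": 0,"gripper": 1},
    {"dx": -0.8,"dy": 0.3,"dz": 0,"ax": 0,"ay": 0,"az": 0,"gripper": 1},
    {"dx": -0.8,"dy": 0.3,"dz": 0,"ax": 0,"ay": 0,"az": 0,"gripper": 1},
    {"dx": -0.8,"dy": 0.3,"dz": 0,"ax": 0,"ay": 0,"az": 0,"gripper": 1},
    {"dx": -0.8,"dy": 0.3,"dz": 0,"ax": 0,"ay": 0,"az": 0,"gripper": 1},
  ],
)

```text
clock: 28.88
eef_pos: [556.1, 192.9, 156.9]
eef_rot: [-3.14, 0.001, 1.521]
wrist_force: [0.2, -0.0, -4.3]
finger_gap: 57.5
finger_force: 20.0
```

Emit:
jog_arm(
  commands=[
    {"dx": -0.8,"dy": 0.3,"dz": 0,"ax": 0,"ay": 0,"az": 0,"gripper": 1},
    {"dx": -0.8,"dy": 0.3,"dz": 0,"ax": 0,"ay": 0,"az": 0,"gripper": 1},
    {"dx": -0.8,"dy": 0.3,"dz": 0,"ax": 0,"ay": 0,"az": 0,"gripper": 1},
    {"dx": -0.8,"dy": 0.3,"dz": 0,"ax": 0,"ay": 0,"az": 0,"gripper": 1},
    {"dx": -0.8,"dy": 0.3,"dz": 0,"ax": 0,"ay": 0,"az": 0,"gripper": 1},
    {"dx": -0.8,"dy": 0.35,"dz": 0,"ax": 0,"ay": 0,"az": 0,"gripper": 1},
    {"dx": 0,"dy": 0,"dz": 0,"ax": 0,"ay": 0,"az": 0,"gripper": 1},
    {"dx": 0,"dy": 0,"dz": 0,"ax": 0,"ay": 0,"az": 0,"gripper": 1},
  ],
)

```text
clock: 29.88
eef_pos: [620.2, -0.8, 157.3]
eef_rot: [-3.14, -0.0, 1.521]
wrist_force: [-0.3, -0.4, -4.4]
finger_gap: 57.5
finger_force: 20.0
```

```bash
python3 - <<'E'
from h import *
np.set_printoptions(precision=1,suppress=True)
plan(622,-2.3,46.9,87.2)
s=snap('scene');t=snap('top');w=snap('wrist')
for d in disc(s): print('s',d)
for d in disc(t): print('t',d) if d[0][1]>180 else 0
h=hsv(w);b=blu(h[...,0],h[...,1],h[...,2]).astype(np.uint8)
for u in(340,355):
    r=np.nonzero(b[:,u])[0];g=np.split(r,np.nonzero(np.diff(r)>3)[0]+1);print(u,[(int(k[0]),int(k[-1]),onz(w,u,k[0],20)[:2],onz(w,u,k[-1],20)[:2]) for k in g if len(k)>4])
E
```

```text
clock 29.9 tcp [620.2  -0.8 157.3] yaw 87.2 rot [-3.1 -0.   1.5] | az -0.00 dx -0.03 dy 0.05 dz 2.76
s (array([329.5, 239.3]), 206, array([616. , -76.4, 109. ]))
s (array([314.4, 264.8]), 236, array([ 624.8, -156.4,  109. ]))
t (array([543.3, 232.3]), 436, array([ 562.3, -578.4,  109. ]))
t (array([366.9, 206.6]), 223, array([ 627.9, -161. ,  109. ]))
t (array([334., 210.]), 223, array([619.9, -82. , 109. ]))
340 [(169, 186, array([640. ,  42.8]), array([639.6,  29.6]))]
355 [(169, 186, array([651.6,  42.2]), array([651.3,  29. ]))]
```

Emit:
jog_arm(
  commands=[
    {"dx": -0.03,"dy": 0.04,"dz": 0.6,"ax": 0,"ay": 0,"az": 0,"gripper": 1},
    {"dx": 0,"dy": 0,"dz": 0.8,"ax": 0,"ay": 0,"az": 0,"gripper": 1},
    {"dx": 0,"dy": 0,"dz": 0.7,"ax": 0,"ay": 0,"az": 0,"gripper": 1},
    {"dx": 0,"dy": 0,"dz": 0.4,"ax": 0,"ay": 0,"az": 0,"gripper": 1},
    {"dx": 0,"dy": 0,"dz": 0.2,"ax": 0,"ay": 0,"az": 0,"gripper": 1},
    {"dx": 0,"dy": 0,"dz": 0.07,"ax": 0,"ay": 0,"az": 0,"gripper": 1},
    {"dx": 0,"dy": 0,"dz": 0.03,"ax": 0,"ay": 0,"az": 0,"gripper": 1},
    {"dx": 0,"dy": 0,"dz": 0,"ax": 0,"ay": 0,"az": 0,"gripper": 1},
  ],
)

```text
clock: 31.02
eef_pos: [622.6, -2.6, 46.9]
eef_rot: [3.141, 0.0, 1.521]
wrist_force: [0.7, 0.1, -1.5]
finger_gap: 57.8
finger_force: 20.0
```

Emit:
jog_arm(
  commands=[
    {"dx": 0,"dy": 0,"dz": 0.03,"ax": 0,"ay": 0,"az": 0,"gripper": 1},
    {"dx": 0,"dy": 0,"dz": 0,"ax": 0,"ay": 0,"az": 0,"gripper": 0.15},
    {"dx": 0,"dy": 0,"dz": 0,"ax": 0,"ay": 0,"az": 0,"gripper": 0.15},
    {"dx": 0,"dy": 0,"dz": 0,"ax": 0,"ay": 0,"az": 0,"gripper": 0.15},
    {"dx": 0,"dy": 0,"dz": -0.5,"ax": 0,"ay": 0,"az": 0,"gripper": 0.15},
    {"dx": 0,"dy": 0,"dz": -0.8,"ax": 0,"ay": 0,"az": 0,"gripper": 0.15},
    {"dx": 0,"dy": 0,"dz": -0.9,"ax": 0,"ay": 0,"az": 0,"gripper": 0.15},
    {"dx": 0,"dy": 0,"dz": -0.8,"ax": 0,"ay": 0,"az": 0,"gripper": 0.15},
    {"dx": -0.5,"dy": -0.8,"dz": 0,"ax": 0,"ay": 0,"az": 0,"gripper": 0.4},
    {"dx": -0.5,"dy": -0.8,"dz": 0,"ax": 0,"ay": 0,"az": 0,"gripper": 0.4},
  ],
)

```text
clock: 32.28
eef_pos: [555.7, -39.6, 166.7]
eef_rot: [3.14, 0.0, 1.522]
wrist_force: [-0.1, -0.5, 0.5]
finger_gap: 63.5
finger_force: 0.0
```

Emit:
jog_arm(
  commands=[
    {"dx": -0.5,"dy": -0.8,"dz": 0,"ax": 0,"ay": 0,"az": 0,"gripper": 0.4},
    {"dx": -0.5,"dy": -0.76,"dz": 0,"ax": 0,"ay": 0,"az": 0,"gripper": 0.4},
    {"dx": 0,"dy": 0,"dz": 0,"ax": 0,"ay": 0,"az": 0,"gripper": 0.4},
    {"dx": 0,"dy": 0,"dz": 0,"ax": 0,"ay": 0,"az": 0,"gripper": 0.4},
  ],
)

```text
clock: 32.78
eef_pos: [492.8, -76.1, 166.1]
eef_rot: [3.14, 0.0, 1.521]
wrist_force: [-0.2, 0.0, 0.5]
finger_gap: 56.3
finger_force: 0.0
```

```bash
python3 - <<'E'
from h import *
np.set_printoptions(precision=1,suppress=True)
for n in('top','scene'):
    c=snap(n)
    for d in disc(c,amin=100):
        if n!='top' or d[0][1]>180: print(n,d,onz(c,*d[0],117))
plan(492.5,-76.4,62,87.2)
E
```

```text
top (array([542.7, 233.1]), 422, array([ 560.4, -576.8,  109. ])) [ 558.7 -573.9  117. ]
top (array([366.9, 206.6]), 223, array([ 627.9, -161. ,  109. ])) [ 625.7 -160.4  117. ]
top (array([300.4, 208.3]), 199, array([624.5,  -1.7, 109. ])) [622.5  -2.1 117. ]
top (array([261.4, 244.5]), 114, array([536.7,  90.3, 109. ])) [535.1  89.5 117. ]
scene (array([348. , 218.8]), 183, array([621.1,   0.5, 109. ])) [624.8  -7.  117. ]
scene (array([329.4, 239.3]), 205, array([615.9, -76.4, 109. ])) [619.7 -83.2 117. ]
scene (array([314.4, 264.8]), 236, array([ 624.8, -156.4,  109. ])) [ 628.4 -162.4  117. ]
clock 32.9 tcp [492.8 -75.8 165.4] yaw 87.2 rot [3.1 0.  1.5] | az -0.00 dx -0.01 dy -0.01 dz 2.59
```

Emit:
jog_arm(
  commands=[
    {"dx": 0,"dy": 0,"dz": 0.8,"ax": 0,"ay": 0,"az": 0,"gripper": 0.4},
    {"dx": 0,"dy": 0,"dz": 0.9,"ax": 0,"ay": 0,"az": 0,"gripper": 0.4},
    {"dx": 0,"dy": 0,"dz": 0.86,"ax": 0,"ay": 0,"az": 0,"gripper": 0.4},
    {"dx": 0,"dy": 0,"dz": 0,"ax": 0,"ay": 0,"az": 0,"gripper": 1},
    {"dx": 0,"dy": 0,"dz": 0,"ax": 0,"ay": 0,"az": 0,"gripper": 1},
    {"dx": 0,"dy": 0,"dz": 0,"ax": 0,"ay": 0,"az": 0,"gripper": 1},
    {"dx": 0,"dy": 0,"dz": 0,"ax": 0,"ay": 0,"az": 0,"gripper": 1},
    {"dx": 0,"dy": 0,"dz": 0,"ax": 0,"ay": 0,"az": 0,"gripper": 1},
  ],
)

```text
clock: 33.88
eef_pos: [492.6, -76.3, 63.7]
eef_rot: [3.14, 0.0, 1.521]
wrist_force: [-1.0, 0.3, 7.3]
finger_gap: 23.7
finger_force: 20.0
```

Emit:
jog_arm(
  commands=[
    {"dx": 0,"dy": 0.2,"dz": 0,"ax": 0,"ay": 0,"az": 0,"gripper": 1},
    {"dx": 0,"dy": 0.2,"dz": 0,"ax": 0,"ay": 0,"az": 0,"gripper": 1},
    {"dx": 0,"dy": 0.2,"dz": 0,"ax": 0,"ay": 0,"az": 0,"gripper": 1},
    {"dx": 0,"dy": 0.2,"dz": 0,"ax": 0,"ay": 0,"az": 0,"gripper": 1},
    {"dx": 0,"dy": 0.15,"dz": 0,"ax": 0,"ay": 0,"az": 0,"gripper": 1},
    {"dx": 0,"dy": 0.1,"dz": 0,"ax": 0,"ay": 0,"az": 0,"gripper": 1},
    {"dx": 0,"dy": 0.1,"dz": 0,"ax": 0,"ay": 0,"az": 0,"gripper": 1},
    {"dx": 0,"dy": 0,"dz": 0,"ax": 0,"ay": 0,"az": 0,"gripper": 1},
  ],
)

```text
clock: 34.88
eef_pos: [538.2, -78.5, 63.8]
eef_rot: [3.141, 0.0, 1.521]
wrist_force: [-3.8, 1.8, 8.6]
finger_gap: 23.6
finger_force: 20.0
```

Emit:
jog_arm(
  commands=[
    {"dx": 0,"dy": 0.07,"dz": 0,"ax": 0,"ay": 0,"az": 0,"gripper": 1},
    {"dx": 0,"dy": 0.07,"dz": 0,"ax": 0,"ay": 0,"az": 0,"gripper": 1},
    {"dx": 0,"dy": 0.05,"dz": 0,"ax": 0,"ay": 0,"az": 0,"gripper": 1},
    {"dx": 0,"dy": 0,"dz": 0,"ax": 0,"ay": 0,"az": 0,"gripper": 1},
  ],
)

```text
clock: 35.38
eef_pos: [545.4, -78.8, 63.8]
eef_rot: [-3.141, 0.0, 1.521]
wrist_force: [-8.8, 1.6, 11.1]
finger_gap: 23.6
finger_force: 20.0
```

Emit:
jog_arm(
  commands=[
    {"dx": 0,"dy": 0.05,"dz": 0,"ax": 0,"ay": 0,"az": 0,"gripper": 1},
    {"dx": 0,"dy": 0.05,"dz": 0,"ax": 0,"ay": 0,"az": 0,"gripper": 1},
    {"dx": 0,"dy": 0,"dz": 0,"ax": 0,"ay": 0,"az": 0,"gripper": 1},
    {"dx": 0,"dy": 0,"dz": 0,"ax": 0,"ay": 0,"az": 0,"gripper": 1},
  ],
)

```text
clock: 35.88
eef_pos: [546.7, -78.8, 63.5]
eef_rot: [-3.134, -0.0, 1.521]
wrist_force: [-29.5, 1.4, 25.8]
finger_gap: 23.6
finger_force: 20.0
```

```bash
python3 - <<'E'
from h import *
np.set_printoptions(precision=1,suppress=True)
c=snap('scene')
for d in disc(c,amin=100): print(d,onz(c,*d[0],117))
cv2.imwrite('pics/g.png',cv2.resize(c['image'][170:320,260:460],(800,600),interpolation=2)[:,:,::-1])
print(manip.read_state()['wrist_force'],manip.read_state()['eef_pos'])
E
```

```text
(array([353.3, 221. ]), 187, array([634.9,  -0.1, 109. ])) [638.4  -7.6 117. ]
(array([336.6, 242.6]), 159, array([634.2, -77.4, 109. ])) [637.9 -84.3 117. ]
(array([315.1, 265.2]), 236, array([ 626.6, -156.4,  109. ])) [ 630.2 -162.7  117. ]
[-29.9   2.5  24.8] [546.7 -78.9  63.5]
```

View pics/g.png

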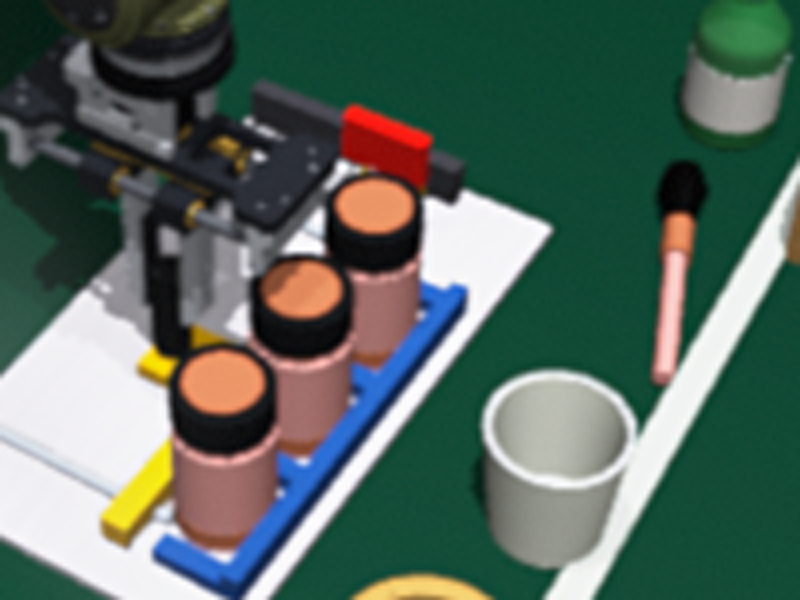

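The bar is shut on all three canisters, with about 30 N pushing. The wing at (385,145) in the crop still lies along rack x, so I go to the knob.

Emit:
jog_arm(
  commands=[
    {"dx": 0,"dy": -0.04,"dz": 0,"ax": 0,"ay": 0,"az": 0,"gripper": 1},
    {"dx": 0,"dy": 0,"dz": 0,"ax": 0,"ay": 0,"az": 0,"gripper": 0.4},
    {"dx": 0,"dy": 0,"dz": 0,"ax": 0,"ay": 0,"az": 0,"gripper": 0.4},
    {"dx": 0,"dy": 0,"dz": 0,"ax": 0,"ay": 0,"az": 0,"gripper": 0.4},
    {"dx": 0,"dy": 0,"dz": -0.7,"ax": 0,"ay": 0,"az": 0,"gripper": 0.4},
    {"dx": 0,"dy": 0,"dz": -0.8,"ax": 0,"ay": 0,"az": 0,"gripper": 0.4},
    {"dx": 0,"dy": 0,"dz": -0.8,"ax": 0,"ay": 0,"az": 0,"gripper": 0.4},
    {"dx": 0.9,"dy": 0.2,"dz": 0,"ax": 0,"ay": 0,"az": 0,"gripper": 0.4},
    {"dx": 0.9,"dy": 0.2,"dz": 0,"ax": 0,"ay": 0,"az": 0,"gripper": 0.4},
    {"dx": 0.9,"dy": 0.2,"dz": 0,"ax": 0,"ay": 0,"az": 0,"gripper": 0.4},
  ],
)

```text
clock: 37.17
eef_pos: [577.6, 28.8, 154.7]
eef_rot: [3.141, -0.0, 1.521]
wrist_force: [0.7, 0.5, 0.5]
finger_gap: 56.6
finger_force: 0.0
```

Emit:
jog_arm(
  commands=[
    {"dx": 0.9,"dy": 0.2,"dz": 0,"ax": 0,"ay": 0,"az": 0,"gripper": 0.4},
    {"dx": 0,"dy": 0,"dz": 0,"ax": 0,"ay": 0,"az": -0.9,"gripper": 0.4},
    {"dx": 0,"dy": 0,"dz": 0,"ax": 0,"ay": 0,"az": -0.9,"gripper": 0.4},
    {"dx": 0,"dy": 0,"dz": 0,"ax": 0,"ay": 0,"az": -0.9,"gripper": 0.4},
    {"dx": 0,"dy": 0,"dz": 0,"ax": 0,"ay": 0,"az": -0.9,"gripper": 0.4},
    {"dx": 0,"dy": 0,"dz": 0,"ax": 0,"ay": 0,"az": -0.9,"gripper": 0.4},
    {"dx": 0,"dy": 0,"dz": 0,"ax": 0,"ay": 0,"az": -0.9,"gripper": 0.4},
    {"dx": 0,"dy": 0,"dz": 0,"ax": 0,"ay": 0,"az": -0.9,"gripper": 0.4},
    {"dx": 0,"dy": 0,"dz": 0,"ax": 0,"ay": 0,"az": -0.9,"gripper": 0.4},
    {"dx": 0,"dy": 0,"dz": 0,"ax": 0,"ay": 0,"az": -0.9,"gripper": 0.4},
  ],
)

```text
clock: 38.42
eef_pos: [587.1, 63.3, 154.6]
eef_rot: [-3.142, -0.0, 2.94]
wrist_force: [-0.1, -0.2, -0.1]
finger_gap: 56.5
finger_force: 0.0
```

Emit:
jog_arm(
  commands=[
    {"dx": 0,"dy": 0,"dz": 0,"ax": 0,"ay": 0,"az": -0.9,"gripper": 0.4},
    {"dx": 0,"dy": 0,"dz": 0,"ax": 0,"ay": 0,"az": 0,"gripper": 0.4},
    {"dx": 0,"dy": 0,"dz": 0,"ax": 0,"ay": 0,"az": 0,"gripper": 0.4},
  ],
)

```text
clock: 38.8
eef_pos: [587.1, 63.3, 154.6]
eef_rot: [3.142, -0.0, 3.089]
wrist_force: [0.1, -0.3, -0.3]
finger_gap: 56.4
finger_force: 0.0
```

```bash
python3 - <<'E'
from h import *
np.set_printoptions(precision=1,suppress=True)
plan(592.5,90.5,63,177.2)
w=snap('wrist');a=cen(w,red,(0,0,640,480));print('w',a[:2],onz(w,*a[0],84) if a[1] else '')
s=snap('scene');b=cen(s,red,(330,170,400,235));print('s',onz(s,*b[0],66),b[:2])
for d in disc(s,amin=80): print(d[:2],onz(s,*d[0],117))
E
```

```text
clock 38.8 tcp [587.1  63.3 154.6] yaw 177.0 rot [ 3.1 -0.   3.1] | az -0.02 dx -0.10 dy 0.69 dz 2.29
w (array([357.6, 257.3]), 1536) [593.2  89.3  84. ]
s [597.4  90.9  66. ] (array([356.2, 205.9]), 288)
(array([353.5, 221.1]), 182) [638.9  -7.6 117. ]
(array([334.8, 241.9]), 207) [633.5 -84.3 117. ]
(array([315.2, 265.1]), 237) [ 630.2 -162.3  117. ]
```

Emit:
jog_arm(
  commands=[
    {"dx": -0.12,"dy": 0.67,"dz": 0,"ax": 0,"ay": 0,"az": 0,"gripper": 0.4},
    {"dx": 0,"dy": 0,"dz": 0.7,"ax": 0,"ay": 0,"az": 0,"gripper": 0.4},
    {"dx": 0,"dy": 0,"dz": 0.8,"ax": 0,"ay": 0,"az": 0,"gripper": 0.4},
    {"dx": 0,"dy": 0,"dz": 0.79,"ax": 0,"ay": 0,"az": 0,"gripper": 0.4},
    {"dx": 0,"dy": 0,"dz": 0,"ax": 0,"ay": 0,"az": 0,"gripper": 1},
    {"dx": 0,"dy": 0,"dz": 0,"ax": 0,"ay": 0,"az": 0,"gripper": 1},
    {"dx": 0,"dy": 0,"dz": 0,"ax": 0,"ay": 0,"az": 0,"gripper": 1},
    {"dx": 0,"dy": 0,"dz": 0,"ax": 0,"ay": 0,"az": 0,"gripper": 1},
    {"dx": 0,"dy": 0,"dz": 0,"ax": 0,"ay": 0,"az": 0,"gripper": 1},
    {"dx": 0,"dy": 0,"dz": 0,"ax": 0,"ay": 0,"az": 0,"gripper": 1},
  ],
  squeeze=25,
)

```text
clock: 40.15
eef_pos: [593.4, 90.0, 63.6]
eef_rot: [3.141, 0.001, 3.092]
wrist_force: [-0.4, 1.9, 4.9]
finger_gap: 11.9
finger_force: 25.0
```

Emit:
jog_arm(
  commands=[
    {"dx": 0,"dy": 0,"dz": 0,"ax": 0,"ay": 0,"az": 0.6,"gripper": 1},
    {"dx": 0,"dy": 0,"dz": 0,"ax": 0,"ay": 0,"az": 0.6,"gripper": 1},
    {"dx": 0,"dy": 0,"dz": 0,"ax": 0,"ay": 0,"az": 0.6,"gripper": 1},
    {"dx": 0,"dy": 0,"dz": 0,"ax": 0,"ay": 0,"az": 0.6,"gripper": 1},
    {"dx": 0,"dy": 0,"dz": 0,"ax": 0,"ay": 0,"az": 0.6,"gripper": 1},
    {"dx": 0,"dy": 0,"dz": 0,"ax": 0,"ay": 0,"az": 0.6,"gripper": 1},
  ],
)

```text
clock: 40.9
eef_pos: [594.0, 91.7, 63.6]
eef_rot: [3.138, 0.0, 2.461]
wrist_force: [4.7, 14.6, -0.2]
finger_gap: 12.0
finger_force: 25.0
```

Emit:
jog_arm(
  commands=[
    {"dx": 0.02,"dy": 0.03,"dz": 0,"ax": 0,"ay": 0,"az": 0.6,"gripper": 1},
    {"dx": 0,"dy": 0,"dz": 0,"ax": 0,"ay": 0,"az": 0.6,"gripper": 1},
    {"dx": 0,"dy": 0,"dz": 0,"ax": 0,"ay": 0,"az": 0.6,"gripper": 1},
    {"dx": 0,"dy": 0,"dz": 0,"ax": 0,"ay": 0,"az": 0.6,"gripper": 1},
    {"dx": 0,"dy": 0,"dz": 0,"ax": 0,"ay": 0,"az": 0.6,"gripper": 1},
    {"dx": 0,"dy": 0,"dz": 0,"ax": 0,"ay": 0,"az": 0.6,"gripper": 1},
    {"dx": 0,"dy": 0,"dz": 0,"ax": 0,"ay": 0,"az": 0.5,"gripper": 1},
    {"dx": 0,"dy": 0,"dz": 0,"ax": 0,"ay": 0,"az": 0.3,"gripper": 1},
    {"dx": 0,"dy": 0,"dz": 0,"ax": 0,"ay": 0,"az": 0,"gripper": 1},
    {"dx": 0,"dy": 0,"dz": 0,"ax": 0,"ay": 0,"az": 0,"gripper": 1},
  ],
)

```text
clock: 42.15
eef_pos: [594.8, 93.0, 63.7]
eef_rot: [3.137, -0.002, 1.696]
wrist_force: [10.1, 12.4, -1.9]
finger_gap: 11.9
finger_force: 25.0
```

```bash
python3 - <<'E'
from h import *
s=manip.read_state();print(s['moment'],s['joints']);plan(627,-163,200,87.2)
E
```

```text
[ 2.30899383 -1.73880067 -0.03854798] [ 0.09322579  0.56747601  1.50914213  0.00256341  1.06035248 -0.03343412]
clock 42.1 tcp [594.8  93.   63.7] yaw 97.2 rot [ 3.137e+00 -2.000e-03  1.696e+00] | az 1.00 dx -6.35 dy 1.12 dz -3.41
```

Emit:
jog_arm(
  commands=[
    {"dx": 0,"dy": 0,"dz": 0,"ax": 0,"ay": 0,"az": 0,"gripper": 0.6},
    {"dx": 0,"dy": 0,"dz": 0,"ax": 0,"ay": 0,"az": 0,"gripper": 0.6},
    {"dx": 0,"dy": 0,"dz": 0,"ax": 0,"ay": 0,"az": 0,"gripper": 0.6},
    {"dx": 0,"dy": 0,"dz": -0.7,"ax": 0,"ay": 0,"az": 0,"gripper": 0.6},
    {"dx": 0,"dy": 0,"dz": -0.9,"ax": 0,"ay": 0,"az": 0,"gripper": 0.6},
    {"dx": 0,"dy": 0,"dz": -0.9,"ax": 0,"ay": 0,"az": 0,"gripper": 1},
    {"dx": -0.84,"dy": 0.23,"dz": 0,"ax": 0,"ay": 0,"az": 0,"gripper": 1},
    {"dx": -0.84,"dy": 0.23,"dz": 0,"ax": 0,"ay": 0,"az": 0,"gripper": 1},
    {"dx": -0.84,"dy": 0.23,"dz": 0,"ax": 0,"ay": 0,"az": 0,"gripper": 1},
    {"dx": 0,"dy": 0,"dz": 0,"ax": 0,"ay": 0,"az": 0,"gripper": 1},
  ],
)

```text
clock: 43.4
eef_pos: [633.5, -7.4, 162.7]
eef_rot: [-3.141, 0.0, 1.693]
wrist_force: [0.4, 0.4, -0.6]
finger_gap: 0.7
finger_force: 0.0
```

```bash
python3 - <<'E'
from h import *
np.set_printoptions(precision=1,suppress=True)
print(manip.read_state()['finger_gap'],manip.read_state()['wrist_force']);plan(634.9,-3.7,128,97.2)
w=snap('wrist');s=snap('scene');t=snap('top')
a=cen(t,red,(235,205,290,245));P=np.array([onz(t,*p,84)[:2] for p in a[2]]);e,v=np.linalg.eigh(np.cov(P.T));print('wing',np.degrees(np.arctan2(v[1,1],v[0,1])),a[1])
for d in disc(s,amin=80): print(d[:2],onz(s,*d[0],117))
cv2.imwrite('pics/i.png',np.hstack([cv2.resize(w['image'],(400,300)),cv2.resize(s['image'][170:320,260:460],(400,300))])[:,:,::-1])
E
```

```text
0.7225202692597557 [ 0.4  0.4 -0.6]
clock 43.4 tcp [633.5  -7.4 162.7] yaw 97.0 rot [-3.1  0.   1.7] | az -0.02 dx 0.09 dy 0.05 dz 0.87
wing 173.26379064454792 16
(array([353.7, 222.2]), 137) [640.9 -10.6 117. ]
(array([334.9, 241.9]), 208) [633.7 -84.2 117. ]
(array([315.1, 265.1]), 238) [ 630.1 -162.4  117. ]
```

View pics/i.png

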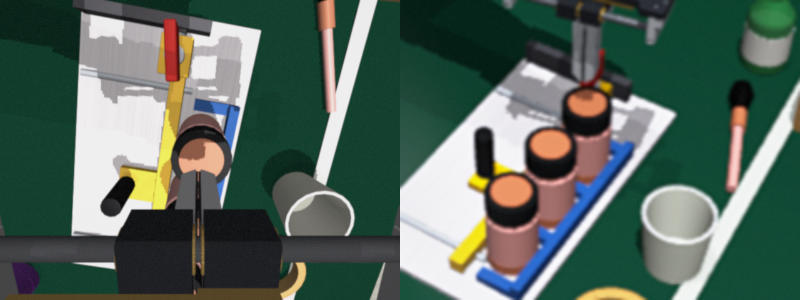

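The knob is locked with the wing across the rack at (171,50) in the left panel, and the canisters are against the wall. Next I press the lids.

Emit:
jog_arm(
  commands=[
    {"dx": 0.07,"dy": 0.03,"dz": 0,"ax": 0,"ay": 0,"az": 0,"gripper": 1},
    {"dx": 0,"dy": 0,"dz": 0.5,"ax": 0,"ay": 0,"az": 0,"gripper": 1},
    {"dx": 0,"dy": 0,"dz": 0.35,"ax": 0,"ay": 0,"az": 0,"gripper": 1},
    {"dx": 0,"dy": 0,"dz": 0.06,"ax": 0,"ay": 0,"az": 0,"gripper": 1},
    {"dx": 0,"dy": 0,"dz": 0.06,"ax": 0,"ay": 0,"az": 0,"gripper": 1},
    {"dx": 0,"dy": 0,"dz": 0.06,"ax": 0,"ay": 0,"az": 0,"gripper": 1},
    {"dx": 0,"dy": 0,"dz": 0.05,"ax": 0,"ay": 0,"az": 0,"gripper": 1},
    {"dx": 0,"dy": 0,"dz": 0,"ax": 0,"ay": 0,"az": 0,"gripper": 1},
  ],
)

```text
clock: 44.55
eef_pos: [634.4, -2.4, 120.5]
eef_rot: [3.141, 0.0, 1.696]
wrist_force: [-1.4, 0.5, 3.3]
finger_gap: 0.8
finger_force: 1.9
```

Emit:
jog_arm(
  commands=[
    {"dx": 0,"dy": 0,"dz": 0.05,"ax": 0,"ay": 0,"az": 0,"gripper": 1},
    {"dx": 0,"dy": 0,"dz": 0.05,"ax": 0,"ay": 0,"az": 0,"gripper": 1},
    {"dx": 0,"dy": 0,"dz": 0.05,"ax": 0,"ay": 0,"az": 0,"gripper": 1},
    {"dx": 0,"dy": 0,"dz": 0,"ax": 0,"ay": 0,"az": 0,"gripper": 1},
  ],
)

```text
clock: 45.05
eef_pos: [635.3, -2.4, 118.0]
eef_rot: [3.137, 0.001, 1.696]
wrist_force: [-10.7, 1.3, 31.7]
finger_gap: 0.6
finger_force: 15.6
```

Emit:
jog_arm(
  commands=[
    {"dx": 0,"dy": 0,"dz": -0.4,"ax": 0,"ay": 0,"az": 0,"gripper": 1},
    {"dx": 0,"dy": 0,"dz": -0.4,"ax": 0,"ay": 0,"az": 0,"gripper": 1},
    {"dx": -0.7,"dy": -0.1,"dz": 0,"ax": 0,"ay": 0,"az": 0,"gripper": 1},
    {"dx": -0.7,"dy": -0.15,"dz": 0,"ax": 0,"ay": 0,"az": 0,"gripper": 1},
    {"dx": -0.6,"dy": -0.1,"dz": 0,"ax": 0,"ay": 0,"az": 0,"gripper": 1},
    {"dx": 0,"dy": 0,"dz": 0.35,"ax": 0,"ay": 0,"az": 0,"gripper": 1},
    {"dx": 0,"dy": 0,"dz": 0.2,"ax": 0,"ay": 0,"az": 0,"gripper": 1},
    {"dx": 0,"dy": 0,"dz": 0.06,"ax": 0,"ay": 0,"az": 0,"gripper": 1},
    {"dx": 0,"dy": 0,"dz": 0.06,"ax": 0,"ay": 0,"az": 0,"gripper": 1},
    {"dx": 0,"dy": 0,"dz": 0,"ax": 0,"ay": 0,"az": 0,"gripper": 1},
  ],
)

```text
clock: 46.3
eef_pos: [630.2, -82.7, 119.1]
eef_rot: [-3.141, 0.0, 1.697]
wrist_force: [-1.3, -1.5, 3.0]
finger_gap: 0.4
finger_force: 1.4
```

Emit:
jog_arm(
  commands=[
    {"dx": 0,"dy": 0,"dz": 0.05,"ax": 0,"ay": 0,"az": 0,"gripper": 1},
    {"dx": 0,"dy": 0,"dz": 0.05,"ax": 0,"ay": 0,"az": 0,"gripper": 1},
    {"dx": 0,"dy": 0,"dz": 0.03,"ax": 0,"ay": 0,"az": 0,"gripper": 1},
    {"dx": 0,"dy": 0,"dz": 0,"ax": 0,"ay": 0,"az": 0,"gripper": 1},
  ],
)

```text
clock: 46.8
eef_pos: [631.3, -83.2, 118.1]
eef_rot: [3.137, 0.002, 1.697]
wrist_force: [-12.1, 0.4, 34.4]
finger_gap: 0.5
finger_force: 17.0
```

Now the right one, with the same shift.

Emit:
jog_arm(
  commands=[
    {"dx": 0,"dy": 0,"dz": -0.4,"ax": 0,"ay": 0,"az": 0,"gripper": 1},
    {"dx": 0,"dy": 0,"dz": -0.4,"ax": 0,"ay": 0,"az": 0,"gripper": 1},
    {"dx": -0.7,"dy": -0.1,"dz": 0,"ax": 0,"ay": 0,"az": 0,"gripper": 1},
    {"dx": -0.7,"dy": -0.15,"dz": 0,"ax": 0,"ay": 0,"az": 0,"gripper": 1},
    {"dx": -0.6,"dy": -0.1,"dz": 0,"ax": 0,"ay": 0,"az": 0,"gripper": 1},
    {"dx": 0,"dy": 0,"dz": 0.35,"ax": 0,"ay": 0,"az": 0,"gripper": 1},
    {"dx": 0,"dy": 0,"dz": 0.2,"ax": 0,"ay": 0,"az": 0,"gripper": 1},
    {"dx": 0,"dy": 0,"dz": 0.06,"ax": 0,"ay": 0,"az": 0,"gripper": 1},
    {"dx": 0,"dy": 0,"dz": 0.06,"ax": 0,"ay": 0,"az": 0,"gripper": 1},
    {"dx": 0,"dy": 0,"dz": 0,"ax": 0,"ay": 0,"az": 0,"gripper": 1},
  ],
)

```text
clock: 48.05
eef_pos: [626.4, -163.8, 119.1]
eef_rot: [-3.142, -0.0, 1.697]
wrist_force: [0.6, 1.3, -0.7]
finger_gap: 0.5
finger_force: 0.1
```

Emit:
jog_arm(
  commands=[
    {"dx": 0,"dy": 0,"dz": 0.05,"ax": 0,"ay": 0,"az": 0,"gripper": 1},
    {"dx": 0,"dy": 0,"dz": 0.05,"ax": 0,"ay": 0,"az": 0,"gripper": 1},
    {"dx": 0,"dy": 0,"dz": 0.03,"ax": 0,"ay": 0,"az": 0,"gripper": 1},
    {"dx": 0,"dy": 0,"dz": 0,"ax": 0,"ay": 0,"az": 0,"gripper": 1},
  ],
)

```text
clock: 48.55
eef_pos: [627.6, -164.5, 118.1]
eef_rot: [3.137, 0.002, 1.697]
wrist_force: [-9.7, 2.1, 32.4]
finger_gap: 0.4
finger_force: 15.9
```

Emit:
jog_arm(
  commands=[
    {"dx": 0,"dy": 0,"dz": -0.5,"ax": 0,"ay": 0,"az": 0,"gripper": 1},
    {"dx": 0,"dy": 0,"dz": -0.9,"ax": 0,"ay": 0,"az": 0,"gripper": 1},
    {"dx": 0,"dy": 0,"dz": -0.9,"ax": 0,"ay": 0,"az": 0,"gripper": 1},
    {"dx": 0,"dy": -0.9,"dz": -0.5,"ax": 0,"ay": 0,"az": 0,"gripper": 1},
    {"dx": 0,"dy": -0.9,"dz": 0,"ax": 0,"ay": 0,"az": 0,"gripper": 1},
    {"dx": 0,"dy": -0.9,"dz": 0,"ax": 0,"ay": 0,"az": 0,"gripper": 1},
    {"dx": 0,"dy": -0.9,"dz": 0,"ax": 0,"ay": 0,"az": 0,"gripper": 1},
    {"dx": 0,"dy": 0,"dz": 0,"ax": 0,"ay": 0,"az": 0,"gripper": 1},
    {"dx": 0,"dy": 0,"dz": 0,"ax": 0,"ay": 0,"az": 0,"gripper": 1},
  ],
)

```text
clock: 49.68
eef_pos: [484.1, -182.4, 226.1]
eef_rot: [3.141, 0.0, 1.696]
wrist_force: [0.5, 0.3, 0.2]
finger_gap: 0.6
finger_force: 0.0
```

```bash
python3 - <<'E'
from h import *
np.set_printoptions(precision=1,suppress=True)
t=snap('top');s=snap('scene')
for n,c in(('t',t),('s',s)):
    for d in disc(c,amin=100):
        if n=='s' or d[0][1]>180: print(n,d[:2],onz(c,*d[0],110))
cv2.imwrite('pics/j.png',np.hstack([cv2.resize(t['image'],(400,300)),cv2.resize(s['image'][180:300,280:440],(400,300))])[:,:,::-1])
E
```

```text
t (array([543.1, 232.5]), 429) [ 561.6 -577.6  110. ]
t (array([301.3, 203.6]), 219) [635.9  -3.9 110. ]
t (array([334., 205.]), 222) [632.  -82.2 110. ]
t (array([363.8, 204.4]), 105) [ 633.  -153.6  110. ]
t (array([263.1, 223. ]), 103) [588.7  86.9 110. ]
s (array([353.1, 222.4]), 182) [637.   -5.2 110. ]
s (array([334.8, 243.8]), 207) [633.1 -83.4 110. ]
s (array([315.2, 266.8]), 236) [ 629.4 -161.1  110. ]
```

View pics/j.png

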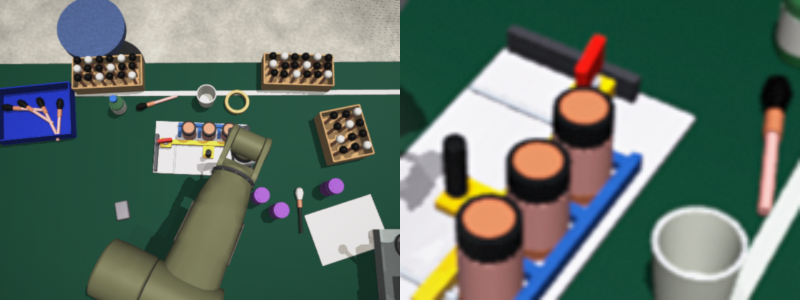

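The canisters stand in line in their bays with the bar shut, the knob locked and the lids down. The bystanders look undisturbed, so I hand the job in.

```bash
python3 -c "
from cell import job
print(job.sign_off())"
```

```text
the job is handed in; nothing more can be done
None
```

I handed the job in at about 50 s of robot time: all three canisters are clamped in their own bays against the back wall, the knob is turned to its stop, and every lid is pressed home; sign-off returned no verdict.

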